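Load the bottle carrier and hold the warmer's sprung cover at the loading mark

ROBOT

A 6-joint arm with a two-finger parallel gripper is mounted at the origin on a cart in front of the work surface, level with it; the furniture and walls round the work are solid. World frame = base frame: x ahead of the robot, y to its left, z up, the work surface at z = 0. Lengths are in mm, angles in rad, forces in N, time in s.
With the tool pointing down it reaches from about 350 to 975 mm from the base axis. Payload 7.1 kg.
Tool frame: the origin (TCP) lies at the very end of the fingers, on their centre line; the grasp point (between the pads) lies 19 mm behind it; z points along the fingers, x is the direction in which the jaws open and shut, and the axes are right-handed (so a half turn about z gives the same grasp; the last joint's range is limited). The gripper opens to 88 mm and grips with 3 to 60 N. Pads are 20 mm wide; open, the fingers measure 115 mm over their backs; the gripper's body (75 mm by 178 mm) begins 61 mm behind the grasp point.
Start: joints at [-1.239, 0.423, 1.63, -0, 1.089, -0.019], TCP at [214.797, -586.913, 222.675] pointing down, gripper open.
Joint ranges: [-3, 3], [-0.9, 2.11], [0.09, 2.58], [-1.31, 4.45], [0.11, 2.69], [-2.54, 2.54]. Speed limits (rad/s): [2.39, 2.39, 3.01, 3.14, 3.14, 3.14].

INTERFACE

Orientations are given as a rotation vector (axis times angle).
In Python, from workcell import * gives the robot as it stands.
- The arm moves only by the tool arm_command, never from a script. Its argument "increments" is a list of rows, each a list of 2 entries, a list of its own where there are three numbers: the shift along the tool's x, y, z in cm, then the turn about the tool's z in degrees. In form: [[[dx, dy, dz], turn], ...]. A call has 1 to 20 rows; each row shifts and turns the pose as measured when the row begins, along the tool's axes as they then stand; what a row does not reach is not made up. A row lasts 1/10 s, in which the tool goes at most 50 mm and 8.59 degrees, less where a joint would pass 70% of its speed; a pose out of reach is approached as far as the arm can. A call is refused whole if a number of a shift passes 5 or a number of a turn 8.59, either way. A call with a gripper value outside its range is refused whole. "gripper" is the opening, from 0 (shut) to 1 (fully open), set as the call begins (left out, the last holds). The fingers move at their own pace and stop on an object; the grip force is fixed at half the most. Time passes only in rows, so rows that do not move let the fingers close. It gives the time, the measured TCP pose, the force and the opening at its end, in the units of the state.
- get_obs(): the state, without advancing time (a new reading comes with each control period).
- get_image(name): name is "scene" or "side" or "wrist"; returns the picture (400x640x3 uint8, red, green, blue); there is no depth.
- camera_params(name): a dict with "K" (3x3 intrinsics, pixels), "rvec" (rotation vector, rad) and "tvec" (3), from world to camera coordinates, as OpenCV has them; the wrist camera has in their place "T_tool_cam" (4x4, takes a point from camera to tool coordinates, whose origin is the TCP and whose axes are the tool frame's). Camera axes: x right, y down, z forward; pixel columns grow to the right and rows downward; lengths in mm; the calibration is good to about 2 mm. A picture is of the moment at which its call begins: read the wrist's pose just before it. camera_params takes no time and is no camera call.
- close_job(): hands the job in, once; it reports no verdict.
The state is a dict: "t": time; "qpos": joint angles; "qvel": joint speeds; "joint_torque": joint torques, N m; "ee_pos": TCP position; "orientation": TCP orientation; "ft_force": force on the tool from outside, world axes, zero at the start; "moment": the same for the moment, N m; "width": finger opening in mm.
Only numpy, scipy, OpenCV 4.12 (cv2) and the standard library are available. Lean on these libraries where they do the work, as an engineer would, in place of code of your own. Each camera call takes 0.05 s, during which the arm holds its last target.

TASK

Stand the two dark reagent bottles that are loose on the bench upright in the two empty cells of the blue carrier, one in each, then lift the reagent warmer's sprung cover by its black handle until the pointer stands in the green band of the quadrant (40 degrees), never letting it reach the red sector (50 degrees), where the heater cuts out. Finish while still holding the cover steady there by the handle, so that a colleague can lower the carrier in; do not let go. Leave the carrier and everything else on the bench where they stand, and do not tip any bottle over.

Things in the scene. Friction and masses are not known exactly. Their poses are not given: they have to be found in the camera images.
- bottle_a_mid (a point): a dark bottle standing loose on the worktop, to be loaded; the reagent bottle is 36 mm in diameter and 66 mm tall: body up to 50 mm, then a black screw cap 29 mm in diameter; about 55 g; this point is on its axis half-way up, 33 mm above its underside; z up
- bottle_b_mid (a point): the other dark bottle standing loose on the worktop, to be loaded; same size and same point as bottle_a
- bottle_c_mid (a point): a white bottle that already stands in a cell of the carrier; same size and same point; leave it there
- bottle_d_mid (a point): the other white bottle that already stands in a cell of the carrier; same size and same point; leave it there
- carrier: blue bottle carrier, a loose low crate (0.7 kg) 121 x 121 mm, with 14 mm lips on its +y and -y sides; walls and cross dividers 5 mm thick, tops 32 mm above the worktop; 2 x 2 cells 53 mm wide, floor 5 mm thick. Fingers do not fit beside a bottle below the wall tops: hold bottles by their upper part. Origin: centre of its underside; x, y along the walls, z up
- cell_0 (a point): centre of the floor of carrier cell 0, 5 mm above the carrier's underside, at (+29, +29) mm in the carrier's x and y; two of the four cells are taken by the white bottles
- cell_1 (a point): centre of the floor of carrier cell 1, 5 mm above the carrier's underside, at (+29, -29) mm in the carrier's x and y; two of the four cells are taken by the white bottles
- cell_2 (a point): centre of the floor of carrier cell 2, 5 mm above the carrier's underside, at (-29, +29) mm in the carrier's x and y; two of the four cells are taken by the white bottles
- cell_3 (a point): centre of the floor of carrier cell 3, 5 mm above the carrier's underside, at (-29, -29) mm in the carrier's x and y; two of the four cells are taken by the white bottles
- warmer: fixed bench warmer: white cabinet 210 (x) x 220 (y) x 100 mm high, open well under a hinged grey cover with a clear window; origin: centre of its underside; control panel faces its own -x, z up. Quadrant plate on its right side (-y), 66 to 90 mm from the hinge, for the cover's black pointer: ticks every 5 degrees, green band 35 to 45, long line at 40, red from 50 up
- cover_hinge (a point): middle of the cover's hinge axis, at the rear top edge of the warmer, 98 mm behind its origin (its +x) and 104 mm up; the axis runs along the warmer's y
- cover_handle (a point): middle of the straight bar of the black bow handle on the cover's front edge; it moves with the cover; the bar is 10 mm thick, 94 mm long along the warmer's y, its axis 36 mm above the cover's top face; with the cover shut it is 186 mm in front of (warmer -x) and 59 mm above the hinge axis, 163 mm over the worktop, and it is free on all sides
- cover (a joint): opening angle of the cover in rad: 0 shut, grows as the front edge rises (0.698 = 40 degrees), stop at 1.31. A spring hinge always pulls it shut: with the cover's weight it takes about 5 N at the handle to start and 7 N at 40 degrees; let go, it falls shut
- flask: bystander: glass conical flask, 64 mm wide, 104 mm tall, origin at the centre of its underside
- tape: bystander: roll of yellow tape, 68 mm wide, 18 mm high, lying flat, origin at the centre of its underside
- marker: bystander: blue and white marker pen lying flat, 137 mm long, 14 mm high, origin under its middle
- petri_dish: bystander: petri dish, 59 mm wide, 15 mm high, origin at the centre of its underside
There are look-alikes about, which are no part of the job. What is shaped like the part that bears bottle_b_mid but purple is not meant.

How it is judged:
By the outcome, as a careful person would: the job done as asked, in the order asked, and still so for the second after the job is handed in, while the arm keeps its last pose, push and grip.
It also fails if it takes over 72 s, if anything falls off the work surface, if the arm or the gripper's body presses on something with over 40 N, if the wrist force passes 120 N, or if a joint passes its speed limit or range.

## Working session

There is one attempt and no reset: what is moved stays moved. The work goes in short steps, Python scripts to look and compute and a tool call to move; the robot and the scene stay as the last step left them, time stands still between calls to the robot, and variables do not carry over. Pictures are saved under pics/ and viewed, and the job is handed in when it is done.

Besides the shell and the picture viewer there is one more tool, called after "Request:" as name(argument=value, ...) on one line, values as JSON. arm_command: Moves the arm, as the interface text tells. Its arguments: {"type":"object","properties":{"increments":{"type":"array","items":{"type":"array"}},"gripper":{"type":"number"}},"required":["increments"]}

```bash
ls; mkdir -p pics
python3 - <<'E'
from workcell import *
import cv2
o=get_obs()
print({k:(np.round(v,3).tolist() if hasattr(v,'__len__') else v) for k,v in o.items()} if 'np' in globals() else o)
for n in ["scene","side","wrist"]:
    im=get_image(n); cv2.imwrite(f"pics/{n}0.png",im[:,:,::-1]); print(n,camera_params(n))
E
```

```text
pics
{'t': 0.0, 'qpos': array([-1.23896869e+00,  4.23843353e-01,  1.63071208e+00,  2.41543309e-05,
        1.08860458e+00, -1.90353816e-02]), 'qvel': array([-9.86350361e-05, -8.74135069e-04, -9.75517011e-04,  8.95922687e-04,
       -3.88211994e-05,  1.03293476e-03]), 'joint_torque': array([ 1.86118043e-03, -5.44620788e+01, -2.73661172e+01,  6.44919556e-02,
        2.28553283e-02, -1.22410888e-04]), 'ee_pos': array([ 214.64017233, -586.37604505,  221.89146454]), 'orientation': array([-2.57427959e+00,  1.79910628e+00,  1.97044662e-03]), 'ft_force': array([-0.30564887, -0.05736063, -0.31294774]), 'moment': array([-0.06350482, -0.00546814, -0.02718655]), 'width': 87.74175480692908}
scene {'K': array([[402.64914759,   0.        , 319.53722472],
       [  0.        , 402.64914759, 194.59341281],
       [  0.        ,   0.        ,   1.        ]]), 'rvec': array([ 1.38489973, -2.22432743,  0.85745924]), 'tvec': array([ 233.39201739,  428.4943109 , 1053.52302846])}
side {'K': array([[491.17358684,   0.        , 321.22681942],
       [  0.        , 491.17358684, 206.71972552],
       [  0.        ,   0.        ,   1.        ]]), 'rvec': array([ 0.62828149, -2.57640028,  1.28827936]), 'tvec': array([ 476.59249954,  263.68818593, 1392.09833416])}
wrist {'K': array([[311.05291458,   0.        , 317.54609346],
       [  0.        , 311.05291458, 200.41157317],
       [  0.        ,   0.        ,   1.        ]]), 'T_tool_cam': array([[ 9.99999978e-01, -1.79990692e-04,  1.05161287e-04,
         5.77503212e-01],
       [ 1.41829920e-04,  9.57160904e-01,  2.89556528e-01,
        -7.85009796e+01],
       [-1.52773752e-04, -2.89556507e-01,  9.57160909e-01,
        -1.61218224e+02],
       [ 0.00000000e+00,  0.00000000e+00,  0.00000000e+00,
         1.00000000e+00]])}
```

View pics/scene0.png

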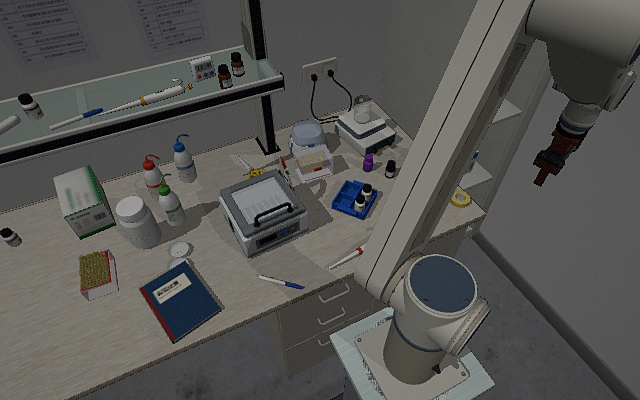

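View pics/side0.png

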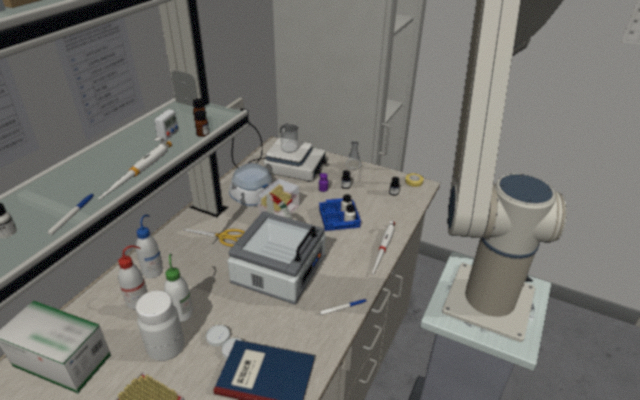

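View pics/wrist0.png

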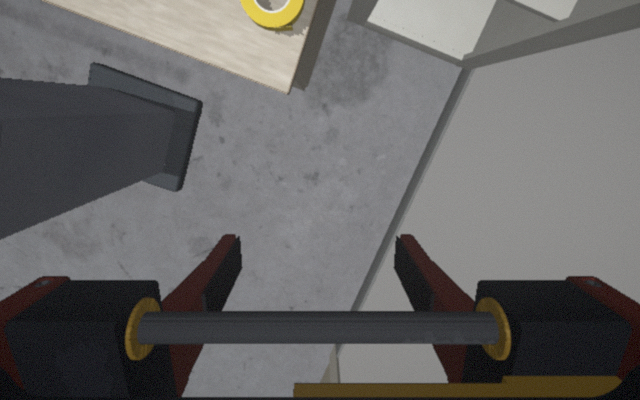

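```bash
cat > h.py <<'E'
import numpy as np, cv2
from scipy.spatial.transform import Rotation as R
from workcell import *
def ray(n,u,v,obs=None):
    c=camera_params(n)
    d=np.linalg.inv(c['K'])@np.array([u,v,1.])
    if n=='wrist':
        T=c['T_tool_cam'];o=obs or get_obs();Rt=R.from_rotvec(o['orientation']).as_matrix()
        return o['ee_pos']+Rt@T[:3,3], Rt@T[:3,:3]@d
    Rm=cv2.Rodrigues(c['rvec'])[0]
    return -Rm.T@c['tvec'], Rm.T@d
def onz(n,u,v,z,obs=None):
    p,d=ray(n,u,v,obs); return p+d*(z-p[2])/d[2]
def proj(n,P,obs=None):
    c=camera_params(n);P=np.asarray(P,float)
    if n=='wrist':
        o=obs or get_obs();Rt=R.from_rotvec(o['orientation']).as_matrix();T=c['T_tool_cam']
        q=T[:3,:3].T@(Rt.T@(P-o['ee_pos'])-T[:3,3])
    else: q=cv2.Rodrigues(c['rvec'])[0]@P+c['tvec']
    q=c['K']@q; return q[:2]/q[2]
def crop(src,dst,x0,y0,x1,y1,s):
    im=cv2.imread(src)[y0:y1,x0:x1]; cv2.imwrite(dst,cv2.resize(im,None,fx=s,fy=s,interpolation=cv2.INTER_CUBIC))
E
python3 - <<'E'
from h import *
crop('pics/side0.png','pics/side0a.png',220,130,420,280,4)
crop('pics/scene0.png','pics/scene0a.png',210,110,410,260,4)
E
```

```text
(no output)
```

View pics/side0a.png

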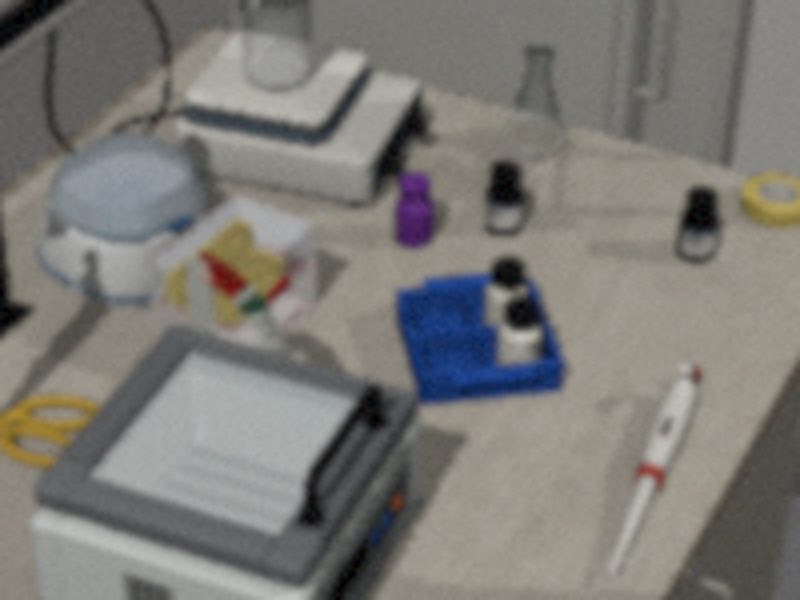

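View pics/scene0a.png

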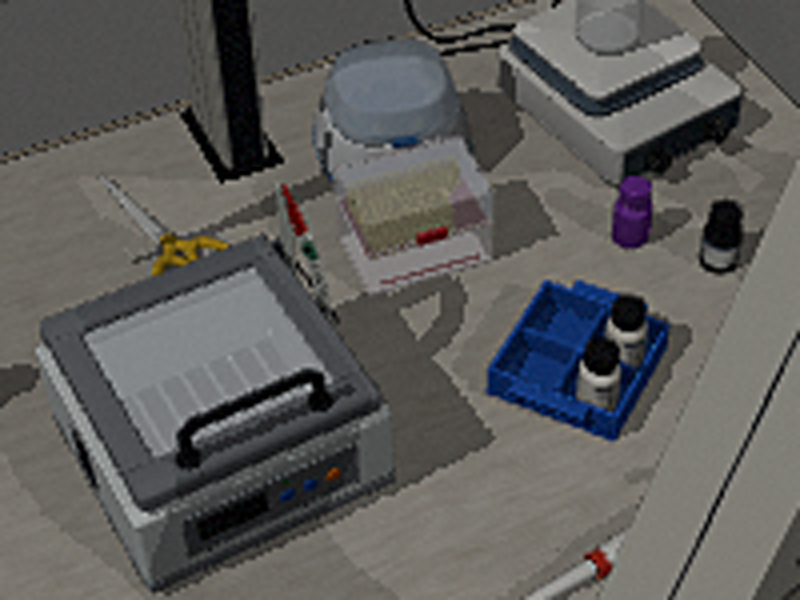

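Run:
```python
from h import *
f=lambda n,x,y,z,ox,oy: print(n,(x,y),z,np.round(onz(n,x/4+ox,y/4+oy,z)).astype(int)[:2])
print('side')
for nm,(x,y,z) in dict(A=(507,170,64),Abase=(503,225,3),B=(704,195,64),Bbase=(697,252,3),w1=(509,266,69),w2=(521,304,69),purple=(415,178,64),cr1=(398,292,32),cr2=(420,398,0),cr3=(562,385,0),cr3t=(562,362,32),flask=(540,140,2),h1=(378,395,163),h2=(313,500,163)).items(): print(nm,end=' ');f('side',x,y,z,220,130)
for nm,(x,y,z) in dict(A=(726,207,64),Abase=(720,265,3),w1=(630,303,69),w2=(603,346,69),purple=(636,182,64),h1=(322,377,163),h2=(186,430,163),pen=(600,560,7)).items(): print(nm,end=' ');f('scene',x,y,z,210,110)
```

```text
side
A side (507, 170) 64 [ 593 -317]
Abase side (503, 225) 3 [ 593 -317]
B side (704, 195) 64 [ 420 -364]
Bbase side (697, 252) 3 [ 419 -361]
w1 side (509, 266) 69 [ 526 -175]
w2 side (521, 304) 69 [ 495 -131]
purple side (415, 178) 64 [ 660 -265]
cr1 side (398, 292) 32 [ 614 -143]
cr2 side (420, 398) 0 [551 -59]
cr3 side (562, 385) 0 [ 453 -130]
cr3t side (562, 362) 32 [ 451 -121]
flask side (540, 140) 2 [ 623 -470]
h1 side (378, 395) 163 [493 129]
h2 side (313, 500) 163 [481 245]
A scene (726, 207) 64 [ 599 -326]
Abase scene (720, 265) 3 [ 587 -321]
w1 scene (630, 303) 69 [ 530 -183]
w2 scene (603, 346) 69 [ 498 -138]
purple scene (636, 182) 64 [ 665 -270]
h1 scene (322, 377) 163 [493 114]
h2 scene (186, 430) 163 [490 222]
pen scene (600, 560) 7 [348 -53]
```

```bash
cat >> h.py <<'E'
def plan(target,yaw=None):
    o=get_obs();Rt=R.from_rotvec(o['orientation']).as_matrix()
    y=np.degrees(np.arctan2(Rt[1,0],Rt[0,0])); d=np.array(target)-o['ee_pos']
    print('t',round(o['t'],2),'pos',np.round(o['ee_pos'],1),'yaw',round(y,1),'tiltz',np.round(Rt[:,2],3),'w',round(o['width'],1),'q',np.round(o['qpos'],2),'F',np.round(o['ft_force'],1))
    print('before turn cm',np.round(Rt.T@d/10,2))
    if yaw is not None:
        t=-(yaw-y); Rn=Rt@R.from_euler('z',t,degrees=True).as_matrix()
        print('turn',round(t,1),'after turn cm',np.round(Rn.T@d/10,2))
def snap(n,name):
    o=get_obs(); im=get_image(n)[:,:,::-1]; cv2.imwrite(f'pics/{name}.png',im); np.save(f'pics/{name}.npy',np.r_[o['ee_pos'],o['orientation']]); return im
def oload(name):
    v=np.load(f'pics/{name}.npy'); return dict(ee_pos=v[:3],orientation=v[3:])
E
python3 -c "
from h import *
plan([400,-345,200],-40)"
```

```text
t 0.15 pos [ 214.7 -586.5  222.1] yaw -69.9 tiltz [-0.     0.001 -1.   ] w 88.0 q [-1.24  0.42  1.63  0.    1.09 -0.02] F [0.2 0.2 0.3]
before turn cm [-16.31 -25.7    2.23]
turn -29.9 after turn cm [ -1.33 -30.41   2.23]
```

Request:
arm_command(increments=[[[0,0,0],-7.5],[[0,0,0],-7.5],[[0,0,0],-7.5],[[0,0,0],-7.5],[[0,-4.2,0],0],[[0,-4.2,0],0],[[0,-4.2,0],0],[[0,-4.2,0],0],[[0,-4.2,0],0],[[0,-4.2,0],0],[[0,-4.2,0],0],[[0,0,0],0],[[0,0,0],0]])

```text
t: 1.45
ee_pos: [402.9, -347.9, 219.1]
orientation: [-2.96, 1.04, 0.006]
ft_force: [0.2, 0.1, -0.7]
width: 87.8
```

```bash
python3 -c "
from h import *
plan([420,-363,200],-40); snap('wrist','w1')"
```

```text
t 1.45 pos [ 402.9 -347.9  219.1] yaw -38.7 tiltz [-0.003  0.005 -1.   ] w 87.8 q [-0.74  0.29  1.83  0.    1.02 -0.06] F [ 0.2  0.1 -0.7]
before turn cm [2.28 0.12 1.9 ]
turn 1.3 after turn cm [2.29 0.06 1.9 ]
```

View pics/w1.png

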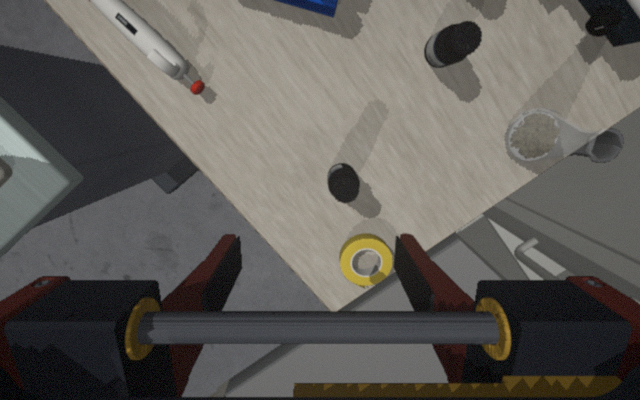

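Run:
```python
from h import *
crop('pics/w1.png','pics/w1a.png',300,0,500,150,4)
crop('pics/w1.png','pics/w1b.png',300,140,400,300,4)
o=oload('w1')
for p in [(420,-363,66),(420,-363,0),(596,-321,66),(596,-321,0)]: print(p,proj('wrist',p,o))
```

```text
(420, -363, 66) [340.22972467 186.3908041 ]
(420, -363, 0) [336.80485993 173.43301633]
(596, -321, 66) [465.97168405  33.68376371]
(596, -321, 0) [439.12201941  47.11118085]
```

View pics/w1b.png

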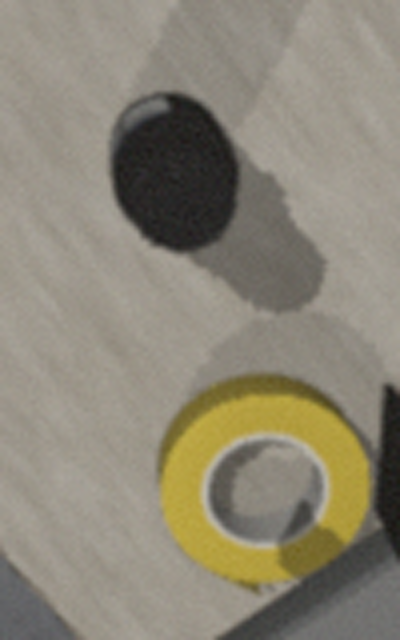

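View pics/w1a.png

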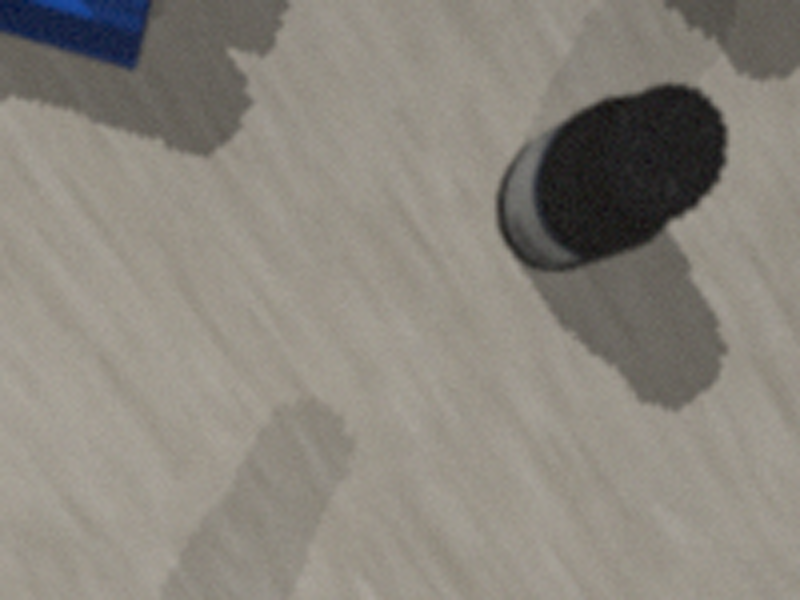

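Run:
```python
from h import *
o=oload('w1')
print(onz('wrist',345.7,189,66,o),onz('wrist',343.3,183,33,o)); print(onz('wrist',467,35.8,66,o),onz('wrist',439.5,48,3,o))
b=onz('wrist',345.7,189,66,o); plan([b[0],b[1],80],-40)
```

```text
[ 422.74817058 -368.78866223   66.        ] [ 421.79267416 -369.93850819   33.        ]
[ 595.82939768 -323.08187585   66.        ] [ 594.71207245 -321.75466506    3.        ]
t 1.5 pos [ 402.7 -348.1  219. ] yaw -38.8 tiltz [-0.003  0.005 -1.   ] w 87.8 q [-0.74  0.29  1.83  0.    1.02 -0.06] F [-0.2  0.7  0.3]
before turn cm [ 2.93  0.39 13.89]
turn 1.2 after turn cm [ 2.94  0.33 13.89]
```

Request:
arm_command(increments=[[[1.5,0.1,3],0],[[1.4,0.1,3],0],[[0,0,3.5],0],[[0,0,3],0],[[0,0,2],0],[[0,0,1],0]])

```text
t: 2.1
ee_pos: [421.8, -377.6, 60.9]
orientation: [2.958, -1.057, 0.004]
ft_force: [0.2, 0.0, -0.2]
width: 87.4
```

```bash
python3 -c "
from h import *
plan([422,-368,34]); snap('wrist','w2')"
```

```text
t 2.1 pos [ 421.8 -377.6   60.9] yaw -39.3 tiltz [ 0.003 -0.001 -1.   ] w 87.4 q [-0.75  0.57  1.85  0.    0.72 -0.07] F [ 0.2  0.  -0.2]
before turn cm [-0.6  -0.75  2.69]
```

View pics/w2.png

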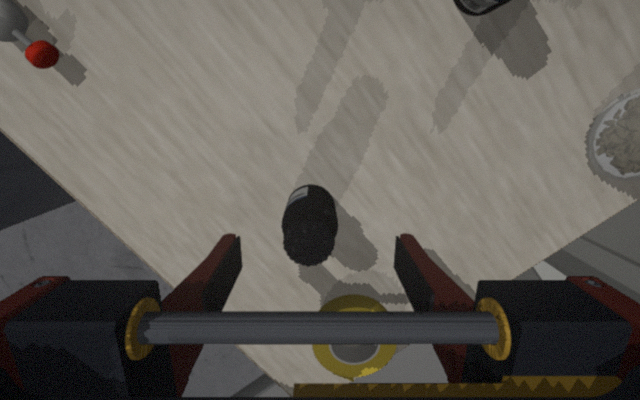

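```bash
python3 -c "
from h import *
o=oload('w2'); p=onz('wrist',309,238,66,o); print(p, proj('wrist',o['ee_pos'],o)); plan([p[0],p[1],34])"
```

```text
[ 424.37271354 -367.05826523   66.        ] [317.63733539 250.16040817]
t 2.15 pos [ 421.3 -377.2   60. ] yaw -39.3 tiltz [ 0.002 -0.    -1.   ] w 87.7 q [-0.75  0.57  1.85  0.    0.72 -0.07] F [-1.3 -0.3 -1.2]
before turn cm [-0.41 -0.97  2.6 ]
```

Request:
arm_command(increments=[[[-0.4,-0.9,0.6],0],[[0,0,0.9],0],[[0,0,0.9],0],[[0,0,0.3],0],[[0,0,0],0]])

```text
t: 2.65
ee_pos: [424.8, -369.3, 33.4]
orientation: [2.956, -1.06, 0.008]
ft_force: [-0.6, -0.2, 0.2]
width: 87.9
```

```bash
python3 -c "
from h import *
plan([424,-367,34])"
```

```text
t 2.65 pos [ 424.8 -369.3   33.4] yaw -39.4 tiltz [ 0.005 -0.003 -1.   ] w 87.9 q [-0.74  0.61  1.87  0.    0.66 -0.05] F [-0.6 -0.2  0.2]
before turn cm [-0.21 -0.13 -0.06]
```

Request:
arm_command(increments=[[[0,-0.1,0],0],[[0,0,0],0],[[0,0,0],0],[[0,0,0],0],[[0,0,0],0],[[0,0,0],0]], gripper=0)

```text
t: 3.25
ee_pos: [426.6, -369.2, 35.0]
orientation: [2.955, -1.059, 0.013]
ft_force: [-0.1, 0.2, 0.7]
width: 43.5
```

Request:
arm_command(increments=[[[0,0,0.1],0],[[0,0,0],0],[[0,0,0],0],[[0,0,0],0]])

```text
t: 3.65
ee_pos: [426.6, -369.3, 34.2]
orientation: [2.955, -1.059, 0.013]
ft_force: [-0.6, 0.9, 0.9]
width: 34.0
```

```bash
python3 -c "
from h import *
plan([424,-367,150])"
```

```text
t 3.65 pos [ 426.6 -369.3   34.2] yaw -39.4 tiltz [ 0.007 -0.005 -1.   ] w 34.0 q [-0.74  0.61  1.87  0.    0.66 -0.05] F [-0.6  0.9  0.9]
before turn cm [ -0.25  -0.02 -11.59]
```

Request:
arm_command(increments=[[[0,0,0],0],[[0,0,0],0],[[0,0,-2],0],[[0,0,-3],0],[[0,0,-3],0],[[0,0,-2],0],[[0,0,0],0]])

```text
t: 4.35
ee_pos: [424.8, -367.9, 135.3]
orientation: [2.957, -1.059, 0.006]
ft_force: [0.1, 0.1, -0.7]
width: 34.2
```

```bash
python3 -c "
from h import *
plan([510,-200,200],-12); snap('wrist','w3')"
```

```text
t 4.35 pos [ 424.8 -367.9  135.3] yaw -39.4 tiltz [ 0.003 -0.002 -1.   ] w 34.2 q [-0.74  0.45  1.83  0.    0.86 -0.05] F [ 0.1  0.1 -0.7]
before turn cm [ -4.05 -18.38  -6.47]
turn -27.4 after turn cm [  4.87 -18.18  -6.47]
```

View pics/w3.png

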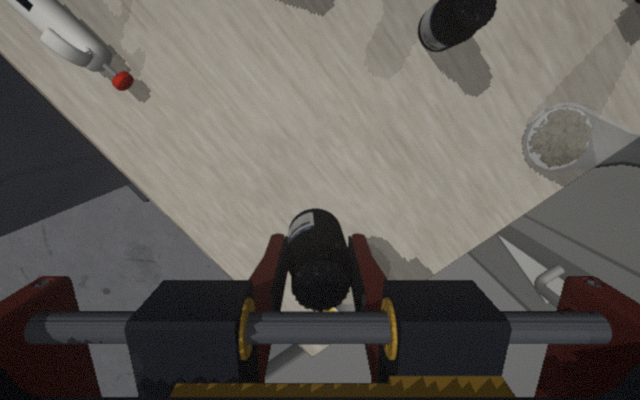

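Request:
arm_command(increments=[[[0,0,-2],-7],[[0,0,-2],-7],[[0,0,-2.5],-7],[[0,0,0],-6],[[1.7,-3.5,0],0],[[1.7,-3.5,0],0],[[1.7,-3.5,0],0],[[1.5,-3.5,0],0],[[0,0,0],0],[[0,0,0],0]])

```text
t: 5.4
ee_pos: [513.1, -235.7, 184.5]
orientation: [-3.116, 0.311, 0.027]
ft_force: [0.8, 0.2, -1.2]
width: 34.1
```

```bash
python3 -c "
from h import *
plan([525,-225,200],-12); snap('wrist','w4')"
```

```text
t 5.4 pos [ 513.1 -235.7  184.5] yaw -11.4 tiltz [-0.016  0.011 -1.   ] w 34.1 q [-0.45  0.39  1.78  0.    0.99 -0.26] F [ 0.8  0.2 -1.2]
before turn cm [ 0.93 -1.3  -1.56]
turn 0.6 after turn cm [ 0.91 -1.31 -1.56]
```

View pics/w4.png

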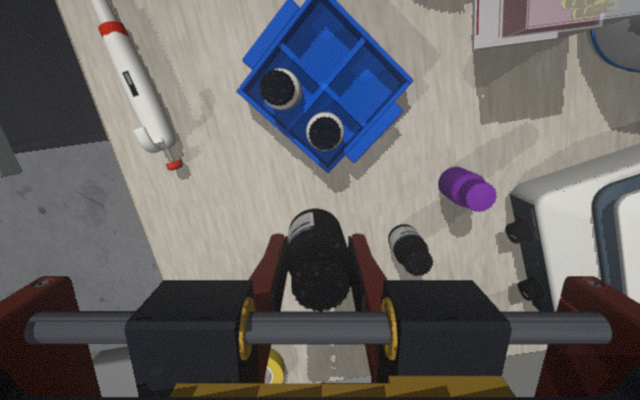

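```bash
python3 -c "
from h import *
crop('pics/w4.png','pics/w4a.png',230,0,420,180,4)"
```

```text
(no output)
```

View pics/w4a.png

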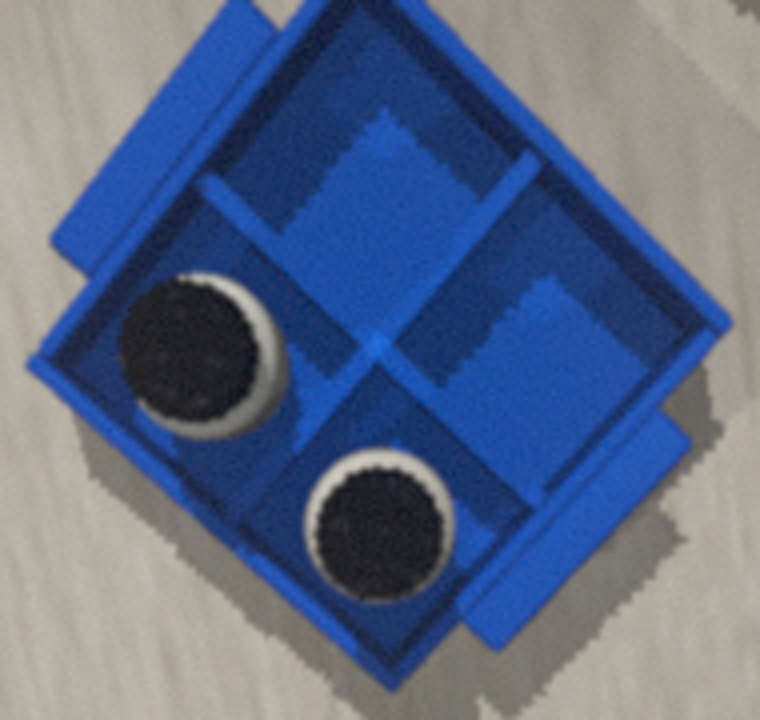

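Run:
```python
from h import *
o=oload('w4')
P={n:onz('wrist',230+x/4,y/4,32,o)[:2] for n,(x,y) in dict(c=(376,346),ul=(208,182),ur=(535,160),lr=(533,507),ll=(243,523),L=(30,365),Rr=(732,325),B=(392,690)).items()}
for k,v in P.items(): print(k,np.round(v,1))
c=(P['c']*2+(P['L']+P['Rr'])/2+(P['ul']+P['lr'])/2+(P['ur']+P['ll'])/2)/5
a=P['ur']-P['ll']; b=P['ul']-P['lr']; print('c',c,'len',np.linalg.norm(a),np.linalg.norm(b),np.degrees(np.arctan2(a[1],a[0])),np.degrees(np.arctan2(b[1],b[0])))
for x,y in [(190,349),(380,534)]: print('cap',onz('wrist',230+x/4,y/4,71,o))
ua=a/np.linalg.norm(a); ub=b/np.linalg.norm(b)
print('E up',c+29*(ua+ub),'E right',c+29*(ua-ub)); 
print(proj('wrist',o['ee_pos']+[0,0,32],o))
```

```text
c [ 535.1 -140.4]
ul [504.  -97.9]
ur [ 578.3 -108.5]
lr [ 565.7 -184.6]
ll [ 494.9 -174.3]
L [ 453.  -128.1]
Rr [ 618.1 -152.5]
B [ 523.2 -222.7]
c [ 535.46664199 -140.77232656] len 106.2652578801898 106.44531112623076 38.313803974337574 125.4256847074857
cap [ 496.38434433 -135.7783033    71.        ]
cap [ 528.04497807 -180.75406643   71.        ]
E up [541.41107665 -99.16207913] E right [ 575.03057492 -146.424425  ]
[317.61157897 280.08143825]
```

```bash
python3 -c "
from h import *
plan([541,-101,180],-8)
print(np.array(onz('wrist',320,276,184.5+32,oload('w4')))-oload('w4')['ee_pos'])"
```

```text
t 5.45 pos [ 512.8 -235.9  184.4] yaw -11.4 tiltz [-0.016  0.012 -1.   ] w 34.1 q [-0.45  0.39  1.78  0.    0.99 -0.26] F [-0.2 -0.4 -0.8]
before turn cm [  0.09 -13.78   0.56]
turn -3.4 after turn cm [  0.92 -13.75   0.56]
[ 1.52396555  1.89673064 31.98928938]
```

Request:
arm_command(increments=[[[0,0,0],-3.4],[[0.2,-3,0],0],[[0.2,-3,0],0],[[0.2,-3,0],0],[[0.2,-3,0],0],[[0,-1.5,0],0],[[0,0,0],0],[[0,0,0],0]])

```text
t: 6.25
ee_pos: [535.0, -108.4, 180.6]
orientation: [-3.122, 0.235, 0.038]
ft_force: [-0.2, -0.4, -0.6]
width: 34.3
```

```bash
python3 -c "
from h import *
plan([541,-102,60],-8)"
```

```text
t 6.25 pos [ 535.  -108.4  180.6] yaw -8.6 tiltz [-0.023  0.012 -1.   ] w 34.3 q [-0.23  0.37  1.82  0.01  0.97 -0.08] F [-0.2 -0.4 -0.6]
before turn cm [ 0.8  -0.62 12.05]
turn -0.6 after turn cm [ 0.81 -0.61 12.05]
```

Request:
arm_command(increments=[[[0.4,-0.3,2.5],0],[[0.4,-0.3,3],0],[[0,0,3],0],[[0,0,2],0],[[0,0,0],0]])

```text
t: 6.75
ee_pos: [542.4, -110.4, 73.3]
orientation: [-3.124, 0.245, 0.03]
ft_force: [-1.1, -0.4, -0.2]
width: 34.2
```

```bash
python3 -c "
from h import *
plan([541,-102,41],-8);snap('wrist','w5')"
```

```text
t 6.75 pos [ 542.4 -110.4   73.3] yaw -9.0 tiltz [-0.019  0.01  -1.   ] w 34.2 q [-0.23  0.54  1.86  0.01  0.76 -0.07] F [-1.1 -0.4 -0.2]
before turn cm [-0.2  -0.78  3.24]
turn -1.0 after turn cm [-0.19 -0.79  3.24]
```

View pics/w5.png

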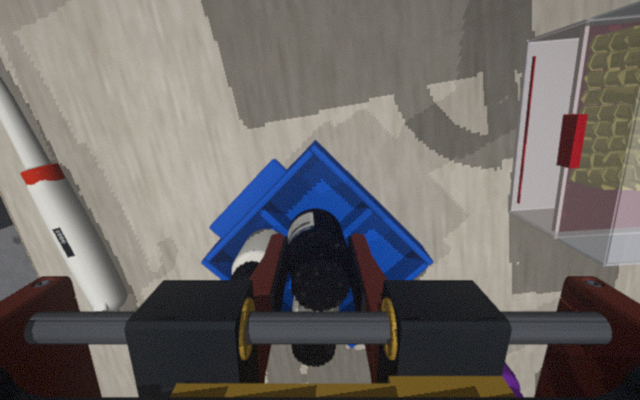

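Request:
arm_command(increments=[[[-0.2,-0.9,0],0],[[0,-0.1,0],0],[[0,0,0],0]])

```text
t: 7.1
ee_pos: [544.3, -101.5, 77.5]
orientation: [-3.124, 0.248, 0.021]
ft_force: [0.9, -0.9, -0.4]
width: 34.3
```

```bash
python3 -c "
from h import *
plan([541,-102,41],-8);snap('wrist','w6');crop('pics/w6.png','pics/w6a.png',190,130,450,330,3)"
```

```text
t 7.1 pos [ 544.3 -101.5   77.5] yaw -9.1 tiltz [-0.013  0.008 -1.   ] w 34.3 q [-0.21  0.54  1.86  0.01  0.76 -0.06] F [ 0.9 -0.9 -0.4]
before turn cm [-0.26  0.12  3.65]
turn -1.1 after turn cm [-0.26  0.12  3.65]
```

View pics/w6a.png

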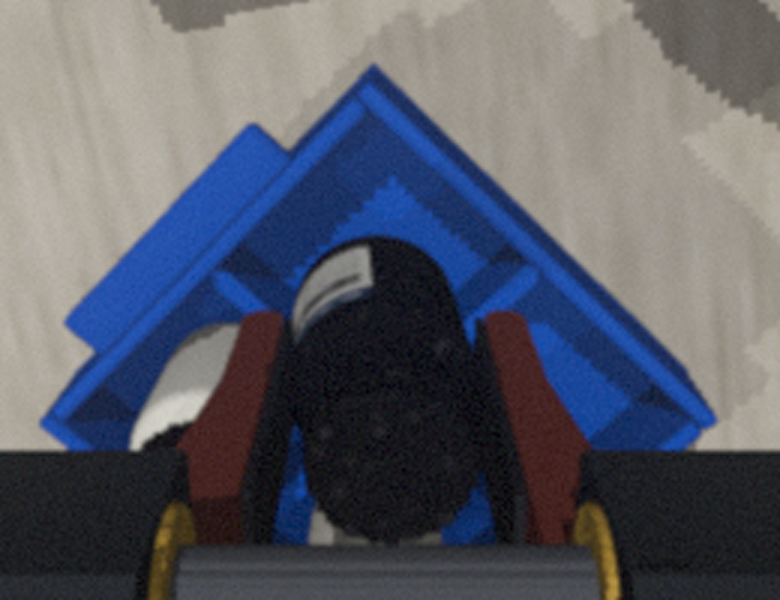

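```bash
python3 -c "
from h import *
o=oload('w6')
for u in [(315,152),(266.5,223),(367,219),(428.5,270),(204,271)]: print(onz('wrist',*u,32,o))"
```

```text
[549.14765988 -51.86959976  32.        ]
[506.96264078 -96.20170605  32.        ]
[ 577.82986902 -104.11008891   32.        ]
[ 618.12289839 -150.86168612   32.        ]
[ 452.74426256 -126.59486226   32.        ]
```

Request:
arm_command(increments=[[[-0.2,0,1],0],[[-0.1,0,1],0],[[0,0,1],0],[[0,0,0.3],0],[[0,0,0],0]])

```text
t: 7.65
ee_pos: [541.1, -100.6, 42.6]
orientation: [-3.125, 0.247, 0.019]
ft_force: [-0.5, 0.4, -0.3]
width: 34.3
```

```bash
python3 -c "
from h import *
plan([541,-101,40],-8)"
```

```text
t 7.65 pos [ 541.1 -100.6   42.6] yaw -9.0 tiltz [-0.011  0.008 -1.   ] w 34.3 q [-0.21  0.59  1.88  0.01  0.68 -0.06] F [-0.5  0.4 -0.3]
before turn cm [0.   0.05 0.26]
turn -1.0 after turn cm [0.   0.05 0.26]
```

Request:
arm_command(increments=[[[0,0,0.2],0],[[0,0,0.1],0],[[0,0,0],0]])

```text
t: 7.95
ee_pos: [541.0, -100.5, 39.4]
orientation: [-3.125, 0.247, 0.02]
ft_force: [-0.6, 0.1, 0.4]
width: 34.2
```

Request:
arm_command(increments=[[[0,0,0],0],[[0,0,0],0],[[0,0,0],0],[[0,0,0],0]], gripper=0.65)

```text
t: 8.35
ee_pos: [541.8, -100.7, 40.0]
orientation: [-3.125, 0.247, 0.017]
ft_force: [0.0, 0.3, 0.4]
width: 56.8
```

```bash
python3 -c "
from h import *
plan([541,-101,40],-8);snap('wrist','w7');crop('pics/w7.png','pics/w7a.png',190,130,450,330,3)"
```

```text
t 8.35 pos [ 541.8 -100.7   40. ] yaw -9.0 tiltz [-0.01   0.008 -1.   ] w 56.8 q [-0.21  0.6   1.88  0.01  0.68 -0.06] F [0.  0.3 0.4]
before turn cm [-0.07  0.04  0.  ]
turn -1.0 after turn cm [-0.07  0.04  0.  ]
```

View pics/w7a.png

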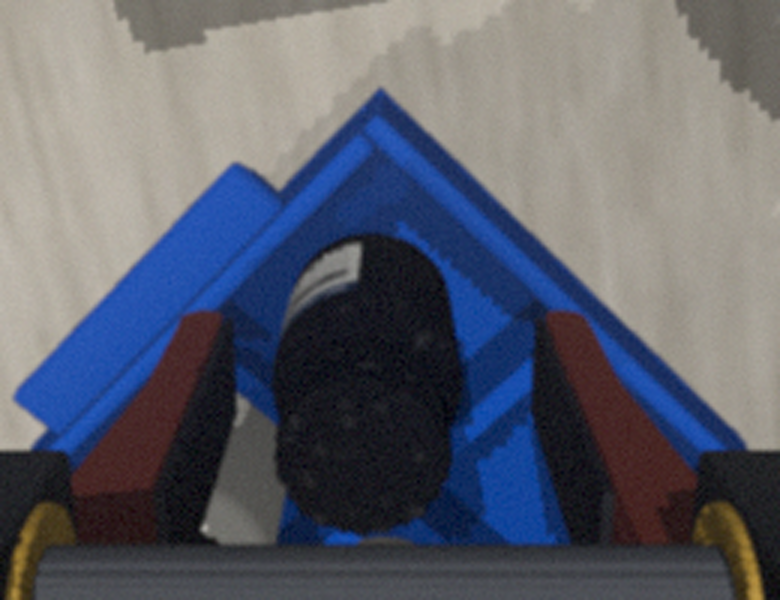

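Request:
arm_command(increments=[[[0,0,-1],0],[[0,0,-2],0],[[0,0,-3],0],[[0,0,-3],0],[[0,0,-3],0],[[0,0,0],0]])

```text
t: 9.0
ee_pos: [542.7, -101.6, 166.7]
orientation: [-3.125, 0.247, 0.019]
ft_force: [-0.4, 0.3, -0.2]
width: 57.0
```

```bash
python3 -c "
from h import *
plan([594,-325,160],-30);snap('wrist','w8')
crop('pics/w8.png','pics/w8a.png',190,130,450,330,3)"
```

```text
t 9.0 pos [ 542.7 -101.6  166.7] yaw -9.0 tiltz [-0.011  0.008 -1.   ] w 57.0 q [-0.21  0.4   1.83  0.01  0.93 -0.06] F [-0.4  0.3 -0.2]
before turn cm [ 8.58 21.25  0.43]
turn 21.0 after turn cm [15.62 16.78  0.43]
```

View pics/w8.png

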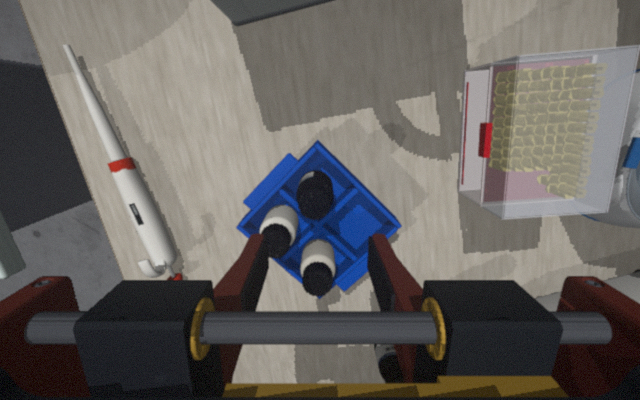

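```bash
python3 -c "
from h import *
for z in (0,60,100):
  print(z,[np.round(onz('side',220+x/4,130+y/4,z)[:2]) for x,y in [(365,200),(420,90),(278,85)]],[np.round(onz('scene',210+x/4,110+y/4,z)[:2]) for x,y in [(627,178),(740,90),(605,45)]])
"
```

```text
0 [array([ 728., -296.]), array([ 772., -502.]), array([ 906., -441.])] [array([ 732., -306.]), array([ 797., -481.]), array([ 925., -394.])]
60 [array([ 686., -217.]), array([ 728., -411.]), array([ 854., -354.])] [array([ 677., -268.]), array([ 738., -433.]), array([ 859., -350.])]
100 [array([ 659., -165.]), array([ 699., -351.]), array([ 820., -296.])] [array([ 640., -242.]), array([ 699., -401.]), array([ 815., -321.])]
```

Request:
arm_command(increments=[[[0,0,0],7],[[0,0,0],7],[[0,0,0],7],[[3.2,3.2,0],0],[[3.2,3.2,0],0],[[3.2,3.2,0],0],[[3.2,3.2,0],0],[[2,2,0],0],[[0,0,0],0],[[0,0,0],0]], gripper=1)

```text
t: 10.05
ee_pos: [587.1, -308.1, 151.6]
orientation: [-3.022, 0.833, 0.05]
ft_force: [-0.4, -0.0, 0.4]
width: 87.9
```

```bash
python3 -c "
from h import *
plan([594,-323,75],-30);snap('wrist','w9')"
```

```text
t 10.05 pos [ 587.1 -308.1  151.6] yaw -30.8 tiltz [-0.029  0.015 -0.999] w 87.9 q [-0.5   0.57  1.56 -0.    1.04  0.04] F [-0.4 -0.   0.4]
before turn cm [1.6  0.91 7.61]
turn -0.8 after turn cm [1.58 0.93 7.61]
```

View pics/w9.png

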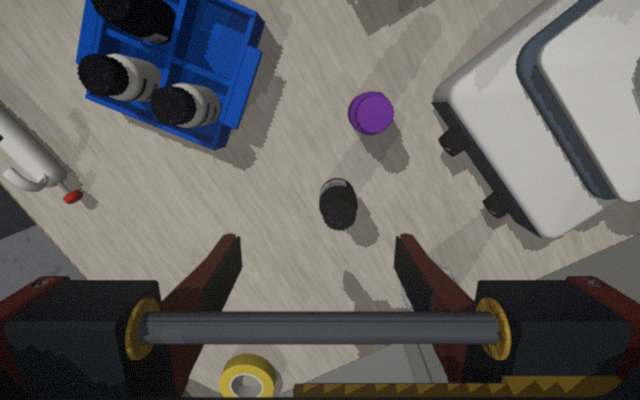

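```bash
python3 -c "
from h import *
p=onz('wrist',338.8,211.5,66,oload('w9'));print(p);plan([p[0],p[1],75])"
```

```text
[ 596.76709952 -320.86737961   66.        ]
t 10.1 pos [ 587.1 -307.8  151.6] yaw -30.8 tiltz [-0.029  0.015 -0.999] w 87.9 q [-0.5   0.57  1.56 -0.    1.04  0.04] F [ 0.6 -0.6  0.1]
before turn cm [1.75 0.61 7.61]
```

Request:
arm_command(increments=[[[1.0,0.3,2.5],0],[[0.7,0.2,2.5],0],[[0,0,2],0],[[0,0,0.5],0],[[0,0,0],0]])

```text
t: 10.6
ee_pos: [596.2, -312.5, 74.0]
orientation: [-3.023, 0.823, 0.054]
ft_force: [0.2, 0.2, 1.0]
width: 87.9
```

```bash
python3 -c "
from h import *
plan([596,-321,34]);snap('wrist','w10')"
```

```text
t 10.6 pos [ 596.2 -312.5   74. ] yaw -30.4 tiltz [-0.031  0.017 -0.999] w 87.9 q [-0.5   0.68  1.57 -0.    0.93  0.03] F [0.2 0.2 1. ]
before turn cm [0.55 0.74 3.98]
```

View pics/w10.png

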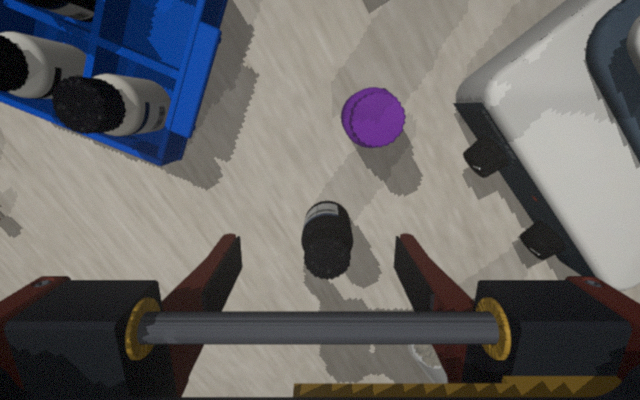

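```bash
python3 -c "
from h import *
o=oload('w10')
p=onz('wrist',326,252,66,o);print(p);plan([p[0],p[1],34])"
```

```text
[ 597.61357988 -319.14526299   66.        ]
t 10.65 pos [ 596.3 -312.6   74.4] yaw -30.5 tiltz [-0.031  0.017 -0.999] w 87.8 q [-0.5   0.68  1.57 -0.    0.93  0.03] F [-0.7  0.8  0.3]
before turn cm [0.59 0.49 4.02]
```

Request:
arm_command(increments=[[[0.3,0.2,0.5],0],[[0.2,0.2,1.2],0],[[0,0,1.3],0],[[0,0,0.8],0],[[0,0,0],0]])

```text
t: 11.15
ee_pos: [599.2, -318.5, 36.4]
orientation: [-3.025, 0.822, 0.047]
ft_force: [0.5, 0.5, -0.0]
width: 87.8
```

```bash
python3 -c "
from h import *
plan([597.5,-320,34])"
```

```text
t 11.15 pos [ 599.2 -318.5   36.4] yaw -30.4 tiltz [-0.027  0.014 -1.   ] w 87.8 q [-0.51  0.74  1.56 -0.    0.87  0.03] F [ 0.5  0.5 -0. ]
before turn cm [-0.06  0.22  0.24]
```

Request:
arm_command(increments=[[[0,0.1,0.2],0],[[0,0,0],0],[[0,0,0],0],[[0,0,0],0],[[0,0,0],0],[[0,0,0],0],[[0,0,0],0],[[0,0,0],0],[[0,0,0],0],[[0,0,0],0]], gripper=0)

```text
t: 12.15
ee_pos: [599.0, -319.7, 35.1]
orientation: [-3.025, 0.822, 0.045]
ft_force: [-0.1, 0.5, -0.0]
width: 34.0
```

```bash
python3 -c "
from h import *
plan([574,-146,150],-8)"
```

```text
t 12.15 pos [ 599.  -319.7   35.1] yaw -30.4 tiltz [-0.026  0.014 -1.   ] w 34.0 q [-0.51  0.74  1.56 -0.    0.86  0.02] F [-0.1  0.5 -0. ]
before turn cm [-11.29 -13.7  -11.19]
turn -22.4 after turn cm [ -5.21 -16.97 -11.19]
```

Request:
arm_command(increments=[[[0,0,-2],0],[[0,0,-3],0],[[0,0,-3],0],[[0,0,-3.5],-7],[[0,0,0],-7.4],[[0,0,0],-8],[[0,0,0],0]])

```text
t: 12.85
ee_pos: [601.6, -321.0, 153.8]
orientation: [-3.122, 0.197, 0.045]
ft_force: [0.3, -0.9, -0.0]
width: 34.3
```

```bash
python3 -c "
from h import *
plan([574,-148,150],-8);snap('wrist','w11')"
```

```text
t 12.85 pos [ 601.6 -321.   153.8] yaw -7.2 tiltz [-0.028  0.015 -1.   ] w 34.3 q [-0.51  0.59  1.52 -0.    1.06 -0.38] F [ 0.3 -0.9 -0. ]
before turn cm [ -4.9  -16.81   0.71]
turn 0.8 after turn cm [ -5.12 -16.74   0.71]
```

View pics/w11.png

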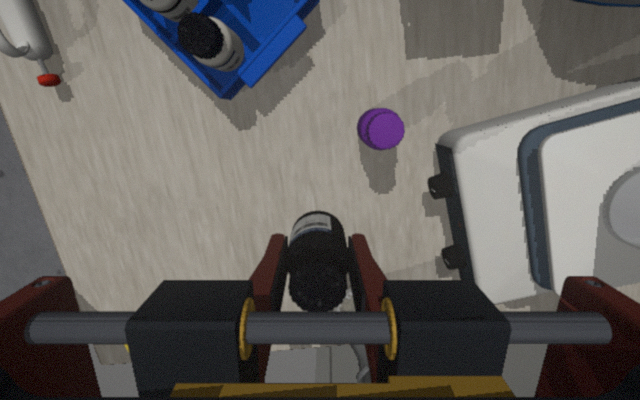

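Request:
arm_command(increments=[[[-1,-3,0],0],[[-1,-3.4,0],0],[[-1,-3.4,0],0],[[-1,-3.4,0],0],[[-0.6,-2.6,0],0],[[0,0,0],0],[[0,0,0],0]])

```text
t: 13.6
ee_pos: [574.6, -153.3, 153.0]
orientation: [-3.118, 0.249, 0.054]
ft_force: [0.4, 0.1, -0.2]
width: 33.9
```

```bash
python3 -c "
from h import *
plan([574,-148,85],-8);snap('wrist','w12')"
```

```text
t 13.6 pos [ 574.6 -153.3  153. ] yaw -9.1 tiltz [-0.033  0.016 -0.999] w 33.9 q [-0.28  0.48  1.72  0.01  0.97 -0.13] F [ 0.4  0.1 -0.2]
before turn cm [ 0.1  -0.44  6.81]
turn -1.1 after turn cm [ 0.11 -0.44  6.81]
```

View pics/w12.png

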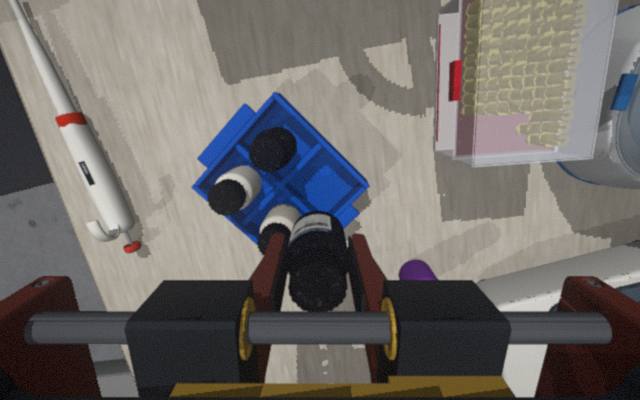

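```bash
python3 -c "
from h import *
o=oload('w12')
crop('pics/w12.png','pics/w12a.png',180,80,380,330,3)
for u in [(275,95),(368,184),(193,187),(236,237)]: print(onz('wrist',*u,32,o))"
```

```text
[547.41561211 -58.51076369  32.        ]
[ 617.66277241 -149.28070043   32.        ]
[ 453.7801675  -127.25986008   32.        ]
[ 482.76888927 -183.24622192   32.        ]
```

View pics/w12a.png

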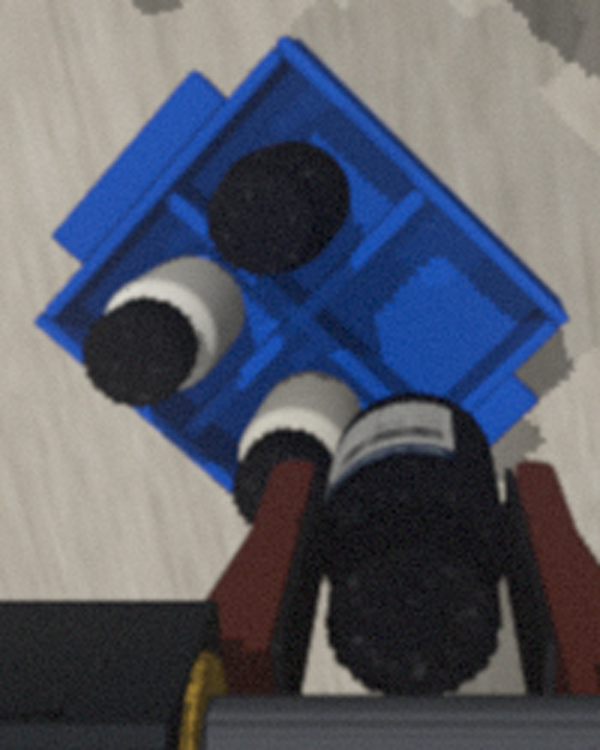

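Request:
arm_command(increments=[[[0.2,-0.4,1],0],[[0.1,-0.3,2],0],[[0,0,2.5],0],[[0,0,1],0],[[0,0,0],0]])

```text
t: 14.15
ee_pos: [578.2, -150.5, 83.9]
orientation: [-3.117, 0.265, 0.051]
ft_force: [-0.2, 0.1, -0.5]
width: 34.2
```

```bash
python3 -c "
from h import *
plan([576,-147,41],-8)"
```

```text
t 14.15 pos [ 578.2 -150.5   83.9] yaw -9.7 tiltz [-0.031  0.016 -0.999] w 34.2 q [-0.28  0.58  1.75  0.01  0.85 -0.11] F [-0.2  0.1 -0.5]
before turn cm [-0.13 -0.26  4.3 ]
turn -1.7 after turn cm [-0.12 -0.27  4.3 ]
```

Request:
arm_command(increments=[[[-0.1,-0.3,0],0],[[0,-0.1,1],0],[[0,0,0],0]])

```text
t: 14.45
ee_pos: [578.5, -147.0, 74.3]
orientation: [-3.117, 0.268, 0.048]
ft_force: [-0.2, -0.0, -1.3]
width: 34.0
```

```bash
python3 -c "
from h import *
plan([576,-147,41],-8);snap('wrist','w13')
crop('pics/w13.png','pics/w13a.png',180,130,440,330,3)"
```

```text
t 14.45 pos [ 578.5 -147.    74.3] yaw -9.8 tiltz [-0.03   0.015 -0.999] w 34.0 q [-0.27  0.59  1.75  0.01  0.83 -0.11] F [-0.2 -0.  -1.3]
before turn cm [-0.14  0.07  3.34]
turn -1.8 after turn cm [-0.14  0.07  3.34]
```

View pics/w13a.png

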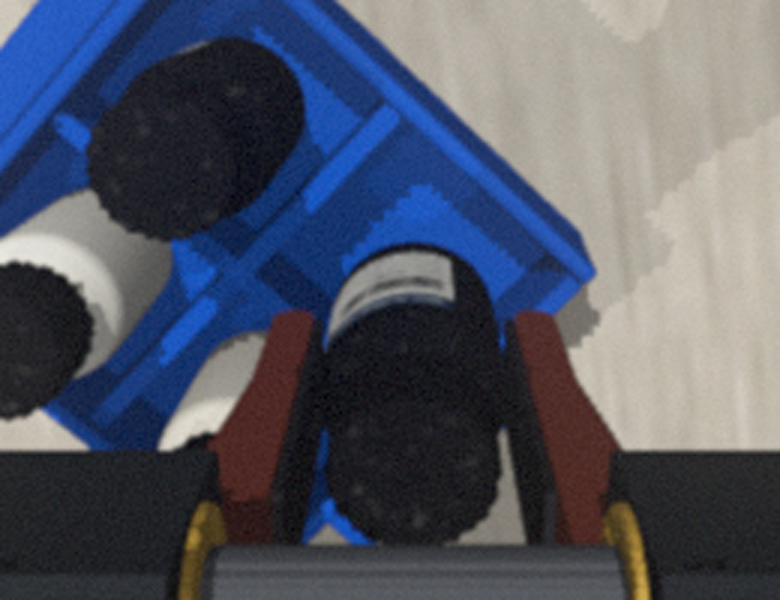

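Request:
arm_command(increments=[[[-0.1,0,1],0],[[0,0,1],0],[[0,0,1],0],[[0,0,0.3],0],[[0,0,0],0]])

```text
t: 15.0
ee_pos: [577.7, -146.6, 40.1]
orientation: [-3.118, 0.268, 0.044]
ft_force: [0.9, 1.0, 1.8]
width: 33.9
```

```bash
python3 -c "
from h import *
plan([576,-147,40],-8)"
```

```text
t 15.0 pos [ 577.7 -146.6   40.1] yaw -9.8 tiltz [-0.027  0.014 -1.   ] w 33.9 q [-0.27  0.65  1.76  0.01  0.76 -0.11] F [0.9 1.  1.8]
before turn cm [-0.16  0.07  0.01]
turn -1.8 after turn cm [-0.16  0.07  0.01]
```

Request:
arm_command(increments=[[[0,0,0],0],[[0,0,0],0],[[0,0,0],0],[[0,0,0],0],[[0,0,0],0]], gripper=0.62)

```text
t: 15.5
ee_pos: [578.4, -146.8, 40.8]
orientation: [-3.118, 0.268, 0.041]
ft_force: [-0.5, 0.5, -0.0]
width: 54.4
```

Request:
arm_command(increments=[[[0,0,-1],0],[[0,0,-2],0],[[0,0,-3],0],[[0,0,-3.5],0],[[0,0,-4],0],[[0,0,-4],0],[[0,0,0],0]])

```text
t: 16.2
ee_pos: [582.7, -149.3, 226.1]
orientation: [-3.118, 0.268, 0.042]
ft_force: [0.4, -1.4, 0.3]
width: 54.2
```

```bash
python3 -c "
from h import *
plan([470,120,260],-5);snap('wrist','w14')"
```

```text
t 16.2 pos [ 582.7 -149.3  226.1] yaw -9.8 tiltz [-0.025  0.014 -1.   ] w 54.2 q [-0.27  0.4   1.66  0.01  1.11 -0.11] F [ 0.4 -1.4  0.3]
before turn cm [-15.78 -24.65  -2.73]
turn -4.8 after turn cm [-13.66 -25.88  -2.73]
```

View pics/w14.png

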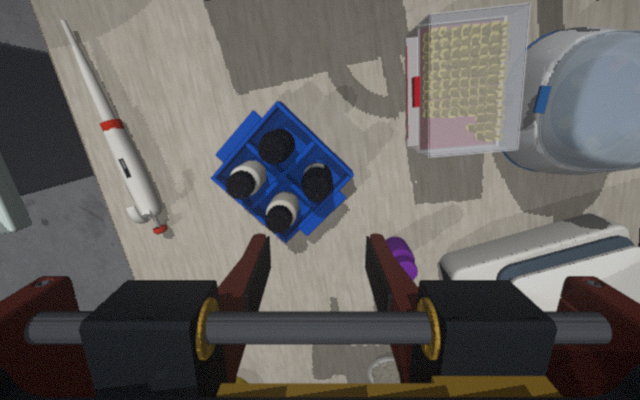

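Request:
arm_command(increments=[[[0,0,-3],-4.8],[[-1.4,-3.5,-1],0],[[-1.4,-3.5,0],0],[[-1.4,-3.5,0],0],[[-1.4,-3.5,0],0],[[-1.4,-3.5,0],0],[[-1.4,-3.5,0],0],[[0,0,0],0],[[0,0,0],0]], gripper=1)

```text
t: 17.15
ee_pos: [508.1, 73.5, 263.4]
orientation: [-3.124, 0.135, 0.066]
ft_force: [0.2, -0.4, -0.9]
width: 87.9
```

```bash
python3 -c "
from h import *
plan([490,170,200],-5);snap('wrist','w15')"
```

```text
t 17.15 pos [508.1  73.5 263.4] yaw -4.9 tiltz [-0.042  0.015 -0.999] w 87.9 q [0.11 0.23 1.81 0.02 1.14 0.19] F [ 0.2 -0.4 -0.9]
before turn cm [-2.36 -9.38  6.55]
turn 0.1 after turn cm [-2.37 -9.38  6.55]
```

View pics/w15.png

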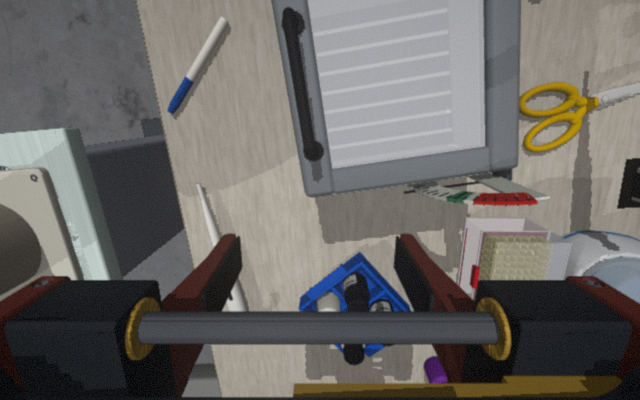

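```bash
python3 -c "
from h import *
o=oload('w15')
crop('pics/w15.png','pics/w15a.png',260,0,360,200,4)
a=onz('wrist',311,148,163,o);b=onz('wrist',292,20,163,o);print(a,b,(a+b)/2,np.linalg.norm(a-b))
d=b-a;print(np.degrees(np.arctan2(d[1],d[0])))
# cover front edge & right edge at z~127
for u in [(308,195),(518,170),(274,0)]: print(onz('wrist',*u,125,o))"
```

```text
[501.57967414 120.56932463 163.        ] [496.07815804 217.25561231 163.        ] [498.82891609 168.91246847 163.        ] 96.84268121178447
93.25665751431737
[491.46564955  70.06873105 125.        ]
[693.57010913  79.69015649 125.        ]
[478.79045656 243.69341292 125.        ]
```

View pics/w15a.png

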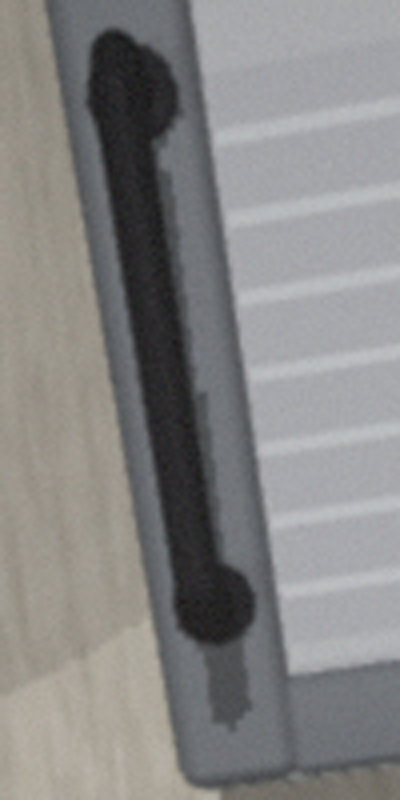

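Request:
arm_command(increments=[[[0,0,0],-8.4],[[-0.3,-3,0],0],[[-0.3,-3,0.5],0],[[0,-2.5,1],0],[[0,0,1.5],0],[[0,0,0],0],[[0,0,0],0]])

```text
t: 17.9
ee_pos: [498.3, 152.3, 232.0]
orientation: [-3.125, -0.086, 0.069]
ft_force: [0.9, -0.4, 0.4]
width: 87.9
```

```bash
python3 -c "
from h import *
plan([498,168,175],3.5);snap('wrist','w16')"
```

```text
t 17.9 pos [498.3 152.3 232. ] yaw 3.2 tiltz [-0.044  0.014 -0.999] w 87.9 q [0.26 0.28 1.83 0.03 1.08 0.19] F [ 0.9 -0.4  0.4]
before turn cm [ 0.3  -1.47  5.72]
turn -0.3 after turn cm [ 0.31 -1.47  5.72]
```

View pics/w16.png

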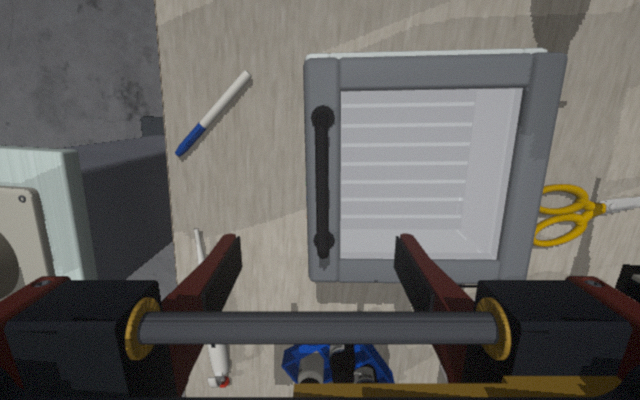

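```bash
python3 -c "
from h import *
o=oload('w16')
a=onz('wrist',322,117,163,o);b=onz('wrist',322.5,239,163,o);print(a,b,(a+b)/2);m=(a+b)/2
d=a-b;print(np.degrees(np.arctan2(d[1],d[0])))
plan([m[0],m[1],148]); plan([m[0],m[1],190])"
```

```text
[493.61908428 224.68966713 163.        ] [499.59925212 130.39028704 163.        ] [496.6091682  177.53997709 163.        ]
93.62865751910681
t 17.95 pos [498.2 152.2 232. ] yaw 3.2 tiltz [-0.044  0.014 -0.999] w 87.5 q [0.26 0.28 1.83 0.03 1.08 0.19] F [ 0.6 -1.  -0.1]
before turn cm [ 0.35 -2.41  8.43]
t 17.95 pos [498.2 152.2 232. ] yaw 3.2 tiltz [-0.044  0.014 -0.999] w 87.5 q [0.26 0.28 1.83 0.03 1.08 0.19] F [ 0.6 -1.  -0.1]
before turn cm [ 0.17 -2.47  4.23]
```

Request:
arm_command(increments=[[[0.1,-1.2,1.5],0],[[0.1,-1.2,1.5],0],[[0,0,1.2],0],[[0,0,0],0],[[0,0,0],0]])

```text
t: 18.45
ee_pos: [498.6, 176.6, 188.3]
orientation: [-3.124, -0.079, 0.065]
ft_force: [0.3, -0.1, 0.8]
width: 87.9
```

```bash
python3 -c "
from h import *
plan([496.5,175,148]);snap('wrist','w17')"
```

```text
t 18.45 pos [498.6 176.6 188.3] yaw 2.9 tiltz [-0.042  0.014 -0.999] w 87.9 q [0.3  0.34 1.85 0.03 0.99 0.23] F [ 0.3 -0.1  0.8]
before turn cm [-0.05  0.21  4.03]
```

View pics/w17.png

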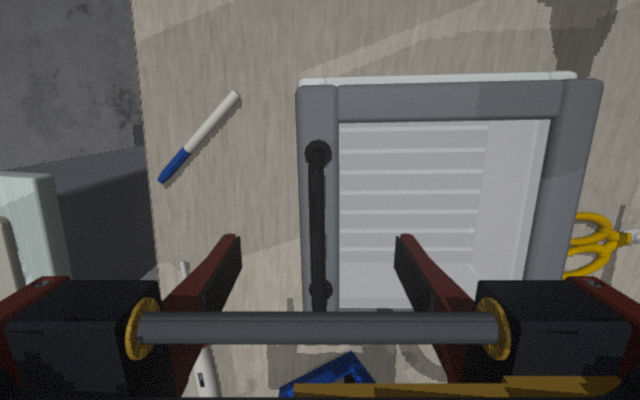

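```bash
python3 -c "
from h import *
o=oload('w17')
a=onz('wrist',318,151,163,o);b=onz('wrist',318.5,290,163,o);m=(a+b)/2;print(a,b,m)
plan([m[0],m[1],148])"
```

```text
[494.26869193 229.8637666  163.        ] [499.43835592 135.47281055 163.        ] [496.85352392 182.66828858 163.        ]
t 18.5 pos [498.5 176.5 188.3] yaw 2.9 tiltz [-0.042  0.014 -0.999] w 88.0 q [0.3  0.34 1.85 0.03 0.99 0.23] F [ 0.5  0.4 -0.5]
before turn cm [ 0.04 -0.56  4.04]
```

Request:
arm_command(increments=[[[0,-0.3,1],0],[[0,-0.2,1.2],0],[[0,0,1],0],[[0,0,0.7],0],[[0,0,0],0]])

```text
t: 19.0
ee_pos: [496.9, 182.1, 146.9]
orientation: [-3.124, -0.077, 0.063]
ft_force: [1.3, -0.0, 0.0]
width: 87.8
```

```bash
python3 -c "
from h import *
plan([497,180,148]);snap('wrist','w18')"
```

```text
t 19.0 pos [496.9 182.1 146.9] yaw 2.9 tiltz [-0.041  0.015 -0.999] w 87.8 q [0.31 0.4  1.87 0.03 0.9  0.24] F [ 1.3 -0.   0. ]
before turn cm [-0.01  0.2  -0.12]
```

View pics/w18.png

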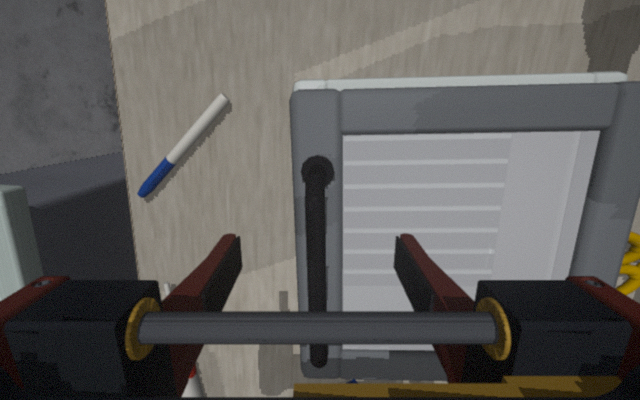

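Request:
arm_command(increments=[[[0,0,0],0],[[0,0,0],0],[[0,0,0],0],[[0,0,0],0],[[0,0,0],0],[[0,0,0],0],[[0,0,0],0],[[0,0,0],0],[[0,0,0],0],[[0,0,0],0],[[0,0,0],0],[[0,0,0],0],[[0,0,0],0],[[0,0,0],0]], gripper=0)

```text
t: 20.45
ee_pos: [496.1, 182.2, 148.7]
orientation: [-3.124, -0.078, 0.065]
ft_force: [-1.3, 0.1, 0.3]
width: 9.3
```

```bash
python3 -c "
from h import *
plan([497,180,148])
o=get_obs();Rt=R.from_rotvec(o['orientation']).as_matrix()
# arc: warmer +x dir at yaw 3.5
ux=np.array([np.cos(np.radians(3.5)),np.sin(np.radians(3.5)),0])
p0=186*-1;r=np.hypot(186,59);a0=np.arctan2(59,186)
prev=None
for th in range(0,45,5):
  a=a0+np.radians(th); P=ux*(-r*np.cos(a))+np.array([0,0,r*np.sin(a)])
  if prev is not None: print(th,'tool cm',np.round(Rt.T@(P-prev)/10,2),'cum world',np.round(P-P0,1))
  else: P0=P
  prev=P
"
```

```text
t 20.45 pos [496.1 182.2 148.7] yaw 2.9 tiltz [-0.042  0.015 -0.999] w 9.3 q [0.31 0.4  1.87 0.03 0.9  0.24] F [-1.3  0.1  0.3]
before turn cm [0.08 0.22 0.06]
5 tool cm [ 0.52 -0.03 -1.62] cum world [ 5.8  0.4 16. ]
10 tool cm [ 0.66 -0.03 -1.57] cum world [13.   0.8 31.4]
15 tool cm [ 0.79 -0.03 -1.51] cum world [21.6  1.3 46.1]
20 tool cm [ 0.92 -0.04 -1.43] cum world [31.3  1.9 60.1]
25 tool cm [ 1.04 -0.03 -1.35] cum world [42.3  2.6 73.1]
30 tool cm [ 1.16 -0.03 -1.25] cum world [54.3  3.3 85.1]
35 tool cm [ 1.26 -0.03 -1.14] cum world [67.4  4.1 96. ]
40 tool cm [ 1.35 -0.03 -1.03] cum world [ 81.3   5.  105.8]
```

Request:
arm_command(increments=[[[0.2,0,-0.8],0],[[0.3,0,-0.8],0],[[0.3,0,-0.8],0],[[0.3,0,-0.8],0],[[0,0,0],0]])

```text
t: 20.95
ee_pos: [509.3, 183.1, 181.3]
orientation: [-3.123, -0.078, 0.067]
ft_force: [-1.6, 2.4, -7.1]
width: 9.1
```

```bash
cat >> h.py <<'E'
def cov(p0=np.array([496.1,182.2,148.7])):
    o=get_obs();ux=np.array([np.cos(np.radians(3.5)),np.sin(np.radians(3.5)),0])
    d=o['ee_pos']-p0; X=-186+d@ux; Z=59+d[2]
    print('ang',round(np.degrees(np.arctan2(Z,-X)-np.arctan2(59,186)),2),'r',round(np.hypot(X,Z),1),'(195.1)','M',np.round(o['moment'],2))
E
python3 -c "
from h import *
cov();plan([577,187,254.5])"
```

```text
ang 10.31 r 195.6 (195.1) M [0.32 0.07 0.1 ]
t 20.95 pos [509.3 183.1 181.3] yaw 2.9 tiltz [-0.043  0.016 -0.999] w 9.1 q [0.31 0.37 1.82 0.03 0.98 0.24] F [-1.6  2.4 -7.1]
before turn cm [ 6.47 -0.19 -7.6 ]
```

Force (−7 N in z) fits lifting the cover. Continue.

Request:
arm_command(increments=[[[0.4,0,-0.7],0],[[0.4,0,-0.7],0],[[0.5,0,-0.7],0],[[0.5,0,-0.7],0],[[0.5,0,-0.6],0],[[0.5,0,-0.6],0],[[0,0,0],0]])

```text
t: 21.65
ee_pos: [536.0, 185.0, 221.5]
orientation: [-3.121, -0.077, 0.085]
ft_force: [-0.9, 2.7, -8.5]
width: 9.1
```

```bash
python3 -c "
from h import *
cov();plan([577,187,254.5]);snap('side','s1');snap('scene','c1');crop('pics/c1.png','pics/c1a.png',200,100,400,250,4);crop('pics/s1.png','pics/s1a.png',210,130,410,300,4)"
```

```text
ang 24.48 r 196.7 (195.1) M [ 0.48 -0.14  0.05]
t 21.65 pos [536.  185.  221.5] yaw 2.8 tiltz [-0.055  0.018 -0.998] w 9.1 q [0.29 0.36 1.73 0.04 1.1  0.23] F [-0.9  2.7 -8.5]
before turn cm [ 3.92 -0.07 -3.52]
```

View pics/c1a.png

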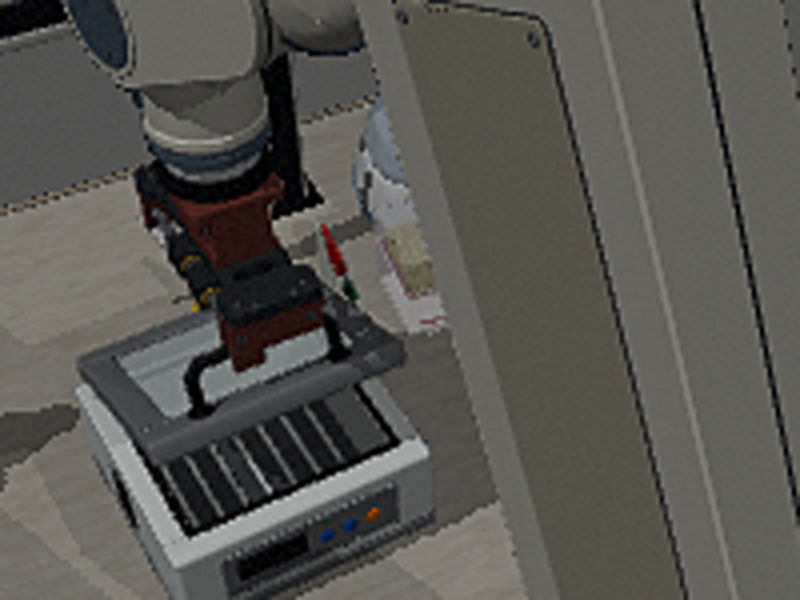

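View pics/s1a.png

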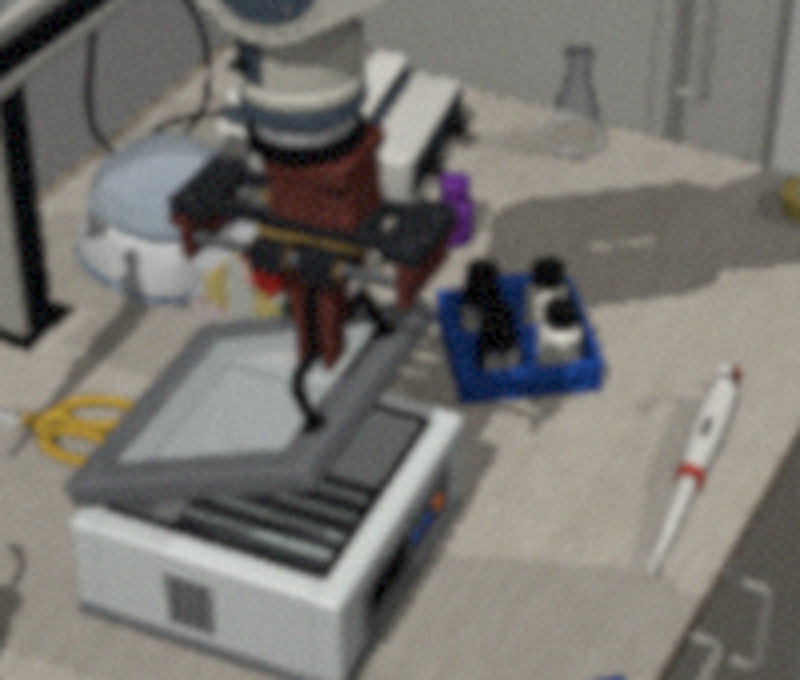

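Request:
arm_command(increments=[[[0.6,0,-0.6],0],[[0.6,0,-0.6],0],[[0.6,0,-0.6],0],[[0.6,0,-0.5],0],[[0,0,0],0]])

```text
t: 22.25
ee_pos: [554.2, 186.2, 240.1]
orientation: [-3.12, -0.077, 0.112]
ft_force: [-0.2, 4.0, -10.0]
width: 9.1
```

```bash
python3 -c "
from h import *
cov();plan([577,187,254.5]);"
```

```text
ang 32.04 r 197.3 (195.1) M [ 0.54 -0.11  0.07]
t 22.25 pos [554.2 186.2 240.1] yaw 2.9 tiltz [-0.072  0.017 -0.997] w 9.1 q [0.28 0.37 1.66 0.04 1.17 0.22] F [ -0.2   4.  -10. ]
before turn cm [ 2.18  0.01 -1.6 ]
```

Request:
arm_command(increments=[[[0.6,0,-0.5],0],[[0.6,0,-0.5],0],[[0.5,0,-0.4],0],[[0,0,0],0]])

```text
t: 22.65
ee_pos: [566.6, 187.1, 250.4]
orientation: [-3.119, -0.077, 0.134]
ft_force: [-2.4, 2.8, -8.1]
width: 9.4
```

```bash
python3 -c "
from h import *
cov();plan([577,187,254.5]);snap('wrist','w19')
snap('scene','c2');crop('pics/c2.png','pics/c2a.png',200,100,400,250,4);snap('side','s2');crop('pics/s2.png','pics/s2a.png',210,130,410,280,4)"
```

```text
ang 36.73 r 197.8 (195.1) M [0.53 0.25 0.09]
t 22.65 pos [566.6 187.1 250.4] yaw 2.9 tiltz [-0.086  0.017 -0.996] w 9.4 q [0.28 0.39 1.62 0.04 1.21 0.21] F [-2.4  2.8 -8.1]
before turn cm [ 1.    0.05 -0.5 ]
```

View pics/w19.png

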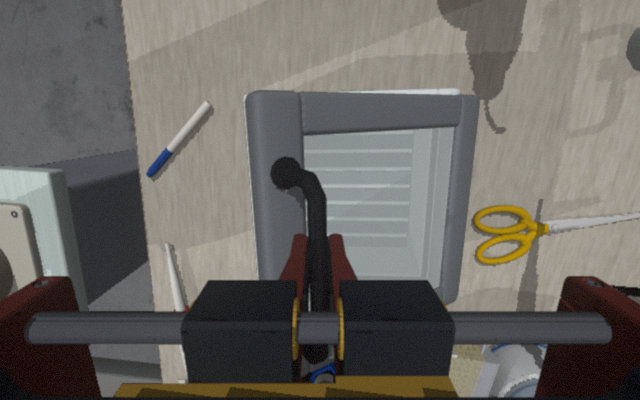

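View pics/c2a.png

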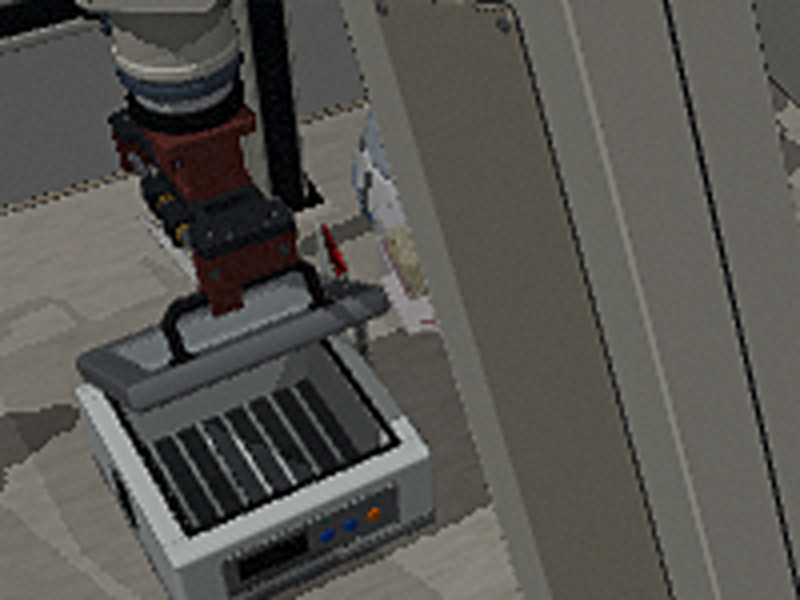

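View pics/s2a.png

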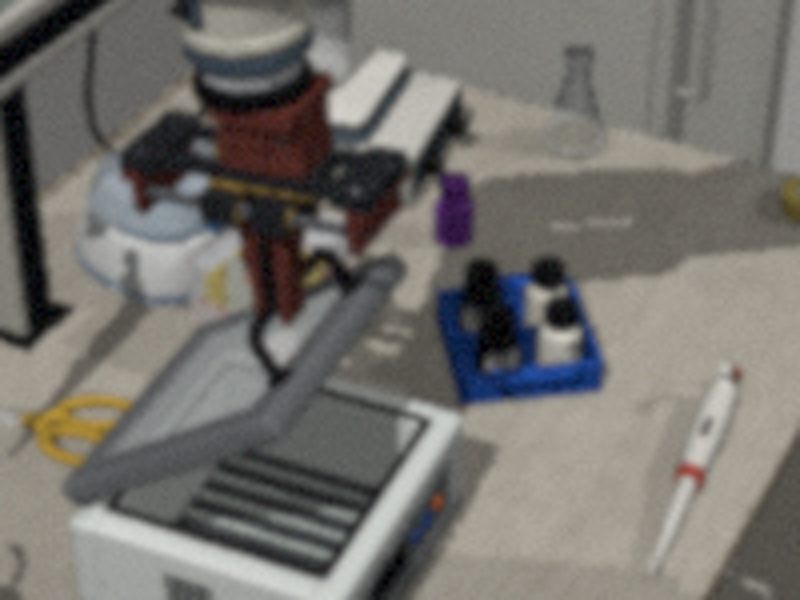

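```bash
python3 -c "
from h import *
def tri(u1,u2):
  p,d=ray('scene',*u1);q,e=ray('side',*u2)
  d/=np.linalg.norm(d);e/=np.linalg.norm(e)
  s=np.linalg.lstsq(np.c_[d,-e],q-p,rcond=None)[0]; a=p+s[0]*d;b=q+s[1]*e
  return (a+b)/2,np.linalg.norm(a-b)
P0,g0=tri((210+143/4,110+500/4),(220+298/4,130+572/4)); P1,g1=tri((200+130/4,100+400/4),(210+268/4,130+420/4))
print(P0,g0,P1,g1)
ux=np.array([np.cos(np.radians(3.5)),np.sin(np.radians(3.5)),0]); H=np.array([496.8,178,104])+186*ux
for P in(P0,P1):
  v=P-H; print(v@ux,v[2],np.degrees(np.arctan2(v[2],-v@ux)))
"
```

```text
[481.84451412 264.54575558 113.99187386] 0.36890201425095215 [525.34739516 271.41680418 231.59936339] 4.582115404217145
-195.64409889872724 9.991873857892983 2.923651851344066
-151.8028920190552 127.59936338546157 40.04904931449867
```

Request:
arm_command(increments=[[[0.55,0,-0.35],0],[[0.45,0,-0.35],0],[[0,0,0],0],[[0,0,0],0]])

```text
t: 23.2
ee_pos: [571.0, 187.4, 253.8]
orientation: [-3.119, -0.077, 0.153]
ft_force: [-3.5, 4.9, -5.5]
width: 9.1
```

```bash
python3 -c "
from h import *
cov();plan([577,187,254.5])"
```

```text
ang 38.36 r 198.1 (195.1) M [0.59 0.43 0.05]
t 23.2 pos [571.  187.4 253.8] yaw 2.9 tiltz [-0.099  0.016 -0.995] w 9.1 q [0.28 0.4  1.6  0.04 1.24 0.21] F [-3.5  4.9 -5.5]
before turn cm [ 0.59  0.07 -0.12]
```

Request:
arm_command(increments=[[[0.5,0,-0.15],0],[[0.2,0,-0.1],0]])

```text
t: 23.4
ee_pos: [574.0, 187.6, 255.9]
orientation: [-3.119, -0.078, 0.167]
ft_force: [-2.9, 4.5, -9.1]
width: 9.4
```

```bash
python3 -c "
from h import *
cov();plan([577,187,254.5])
a=snap('scene','c3');snap('side','s3');crop('pics/c3.png','pics/c3a.png',200,100,400,250,4);crop('pics/s3.png','pics/s3a.png',210,130,410,280,4)
cov();plan([577,187,254.5])"
```

```text
ang 39.41 r 198.2 (195.1) M [0.59 0.2  0.07]
t 23.4 pos [574.  187.6 255.9] yaw 2.9 tiltz [-0.107  0.015 -0.994] w 9.4 q [0.27 0.4  1.58 0.05 1.26 0.21] F [-2.9  4.5 -9.1]
before turn cm [0.31 0.08 0.11]
ang 39.38 r 198.1 (195.1) M [0.55 1.03 0.05]
t 23.5 pos [573.9 187.6 255.8] yaw 2.9 tiltz [-0.108  0.015 -0.994] w 9.5 q [0.27 0.4  1.58 0.05 1.26 0.21] F [-6.8  5.  -2.1]
before turn cm [0.32 0.08 0.1 ]
```

View pics/c3a.png

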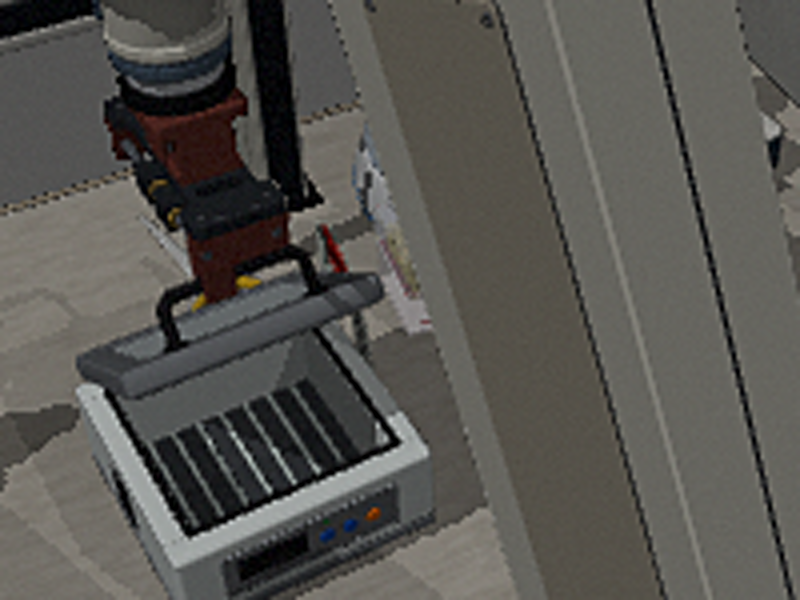

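View pics/s3a.png

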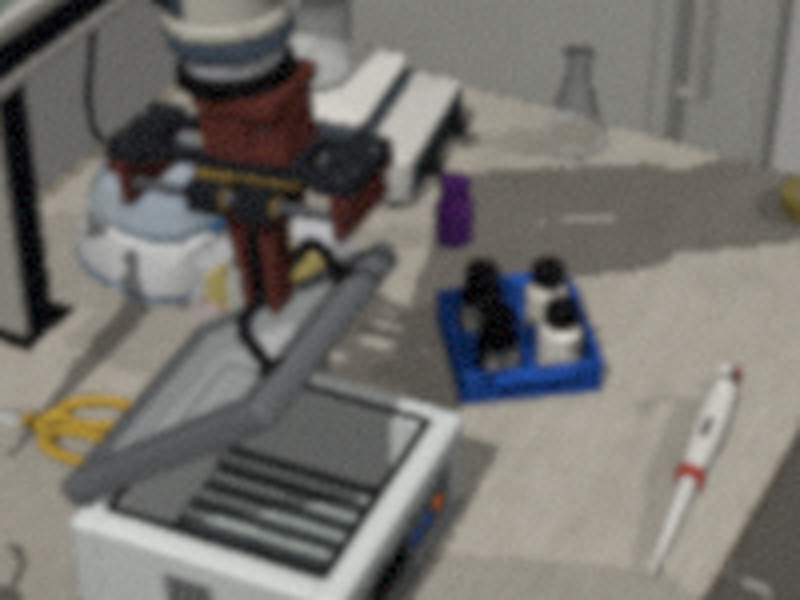

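```bash
python3 -c "
from h import *
def tri(u1,u2):
  p,d=ray('scene',*u1);q,e=ray('side',*u2)
  d/=np.linalg.norm(d);e/=np.linalg.norm(e)
  s=np.linalg.lstsq(np.c_[d,-e],q-p,rcond=None)[0]; a=p+s[0]*d;b=q+s[1]*e
  return (a+b)/2,np.linalg.norm(a-b)
ux=np.array([np.cos(np.radians(3.5)),np.sin(np.radians(3.5)),0]); H=np.array([496.8,178,104])+186*ux
for s,t in [((130,400),(268,420)),((126,394),(258,414)),((126,394),(260,422))]:
  P,g=tri((200+s[0]/4,100+s[1]/4),(210+t[0]/4,130+t[1]/4)); v=P-H; print(P,g,v@ux,v[2],np.degrees(np.arctan2(v[2],-v@ux)))
p=H+0
import itertools
# predicted right-front corner for angles, bottom corner r
for th in (36,38,40,42):
  a=np.radians(th)+np.arctan2(10,195.6); uy=np.array([-ux[1],ux[0],0])
  P=H-ux*195.9*np.cos(a)+np.array([0,0,195.9*np.sin(a)])+uy*98
  print(th,(proj('scene',P)-[200,100])*4,(proj('side',P)-[210,130])*4)
"
```

```text
[525.34739516 271.41680418 231.59936339] 4.582115404217145 -151.8028920190552 127.59936338546157 40.04904931449867
[531.60355746 272.11122849 233.4416133 ] 6.633242390664734 -145.5160051419102 129.44161329781326 41.65421992782275
[531.59696226 272.42904174 229.86156481] 1.623048557933221 -145.50318600390318 125.86156481297269 40.860100256382864
36 [122.22082307 405.05285996] [266.18579087 434.89826558]
38 [118.66329381 395.94778436] [259.68007446 426.70173367]
40 [115.04105637 386.80387672] [252.91179762 418.59351181]
42 [111.36049822 377.637628  ] [245.89064237 410.58682163]
```

Request:
arm_command(increments=[[[0.2,0,-0.15],0]])

```text
t: 23.6
ee_pos: [574.8, 187.7, 256.5]
orientation: [-3.119, -0.078, 0.171]
ft_force: [-2.5, 5.0, -8.8]
width: 8.7
```

```bash
python3 -c "
from h import *
for i in range(6): cov(); get_image('side')
cov();plan([577,187,254.5])
snap('wrist','w20')"
```

```text
ang 39.68 r 198.2 (195.1) M [0.68 0.3  0.04]
ang 39.79 r 198.2 (195.1) M [0.62 0.66 0.04]
ang 39.76 r 198.2 (195.1) M [ 0.55  0.61 -0.02]
ang 39.74 r 198.2 (195.1) M [0.58 0.62 0.05]
ang 39.74 r 198.2 (195.1) M [0.65 0.62 0.01]
ang 39.72 r 198.2 (195.1) M [0.59 0.62 0.06]
ang 39.72 r 198.2 (195.1) M [0.64 0.66 0.05]
t 23.9 pos [574.9 187.7 256.5] yaw 2.9 tiltz [-0.11   0.015 -0.994] w 9.5 q [0.27 0.41 1.58 0.05 1.26 0.21] F [-5.   4.6 -5.9]
before turn cm [0.23 0.08 0.18]
```

View pics/w20.png

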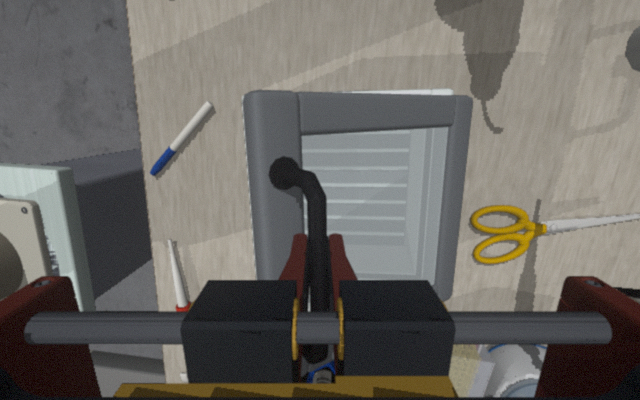

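The cover holds steady at about 39.7° with the bar firmly in the jaws, so I'm handing in.

```bash
python3 -c "
from h import *
print(close_job())"
```

```text
the job is handed in; nothing more can be done
None
```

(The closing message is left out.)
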